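# Load the filter disc and hold the bayonet cap home on the photometer

## Robot

A 7-joint arm with a two-finger parallel gripper is mounted at the origin on the work surface. World frame = base frame: x ahead of the robot, y to its left, z up, the work surface at z = 0. Lengths are in m, angles in rad, forces in N, time in s.
With the tool pointing down it reaches from about 0.425 to 0.875 m from the base axis. Payload 4.7 kg.
Tool frame: the origin (TCP) lies on the centre line of the jaws, within the pads' length; the fingertips stand 25 mm ahead of it and the grasp point (between the pads) lies 6 mm ahead of it; z points along the fingers, y is the direction in which the jaws open and shut (so a half turn about z gives the same grasp; the last joint's range is limited). The gripper opens to 85 mm and grips with 20 to 120 N. Pads are 22 mm wide; open, the fingers measure 114 mm over their backs; the gripper's body (76 mm by 85 mm) begins 54 mm behind the grasp point. The pads swing forward as they close: fully open they stand 13 mm farther back than shut.
Start: joints at [1.281, 0.321, -0.07, 1.45, 0.023, 1.371, -0.057], TCP at [0.194, -0.62, 0.222] pointing down, gripper open.
Joint ranges: [-2.86, 2.86], [-0.3, 2.09], [-1.38, 1.24], [0.06, 2.45], [-1.56, 4.7], [0.09, 2.05], [-2.69, 2.69]. Speed limits (rad/s): [2.57, 2.57, 3.14, 3.14, 3.14, 3.14, 3.14].

## Interface

Orientations are given as a unit quaternion [x, y, z, w].
In Python, from station import robot gives the robot as it stands.
- The arm moves only by the tool servo_tool, never from a script. Its argument "increments" is a list of rows, each a list of 3 entries, a list of its own where there are three numbers: the shift along the tool's x, y, z in m, then the turn, a rotation vector about the tool's x, y, z in degrees, then the finger opening in m, from 0 to 0.0854. In form: [[[dx, dy, dz], [wx, wy, wz], grip], ...]. A call has 1 to 5 rows; each row is the pose to reach, as a shift and turn from the pose commanded when the call began, along the tool's axes at that moment; what a row does not reach only later rows make up. A row lasts 1/8 s, in which the tool goes at most 62.5 mm and 10.7 degrees, less where a joint would pass 70% of its speed; a pose out of reach is approached as far as the arm can. A call with a gripper value outside its range is refused whole. The fingers move at their own pace and stop on an object; "squeeze" is the grip in N (left out, the last holds). Time passes only in rows, so rows that repeat a pose let the fingers close. It gives the time, the measured TCP pose, the force and the opening at its end, in the units of the state.
- robot.get_obs(): the state, without advancing time (a new reading comes with each control period).
- robot.grab_frame(name): name is "scene" or "top" or "wrist"; returns the picture (420x560x3 uint8, red, green, blue); there is no depth.
- robot.camera_params(name): a dict with "fx", "fy", "cx", "cy" (pixels), "T" (4x4, takes a point from camera to world coordinates); the wrist camera has in their place "T_tool_cam" (4x4, takes a point from camera to tool coordinates, whose origin is the TCP and whose axes are the flange's). Camera axes: x right, y down, z forward; pixel columns grow to the right and rows downward; lengths in m; the calibration is good to about 2 mm. A picture is of the moment at which its call begins: read the wrist's pose just before it. camera_params takes no time and is no camera call.
- robot.hand_in(): hands the job in, once; it reports no verdict.
The state is a dict: "time": time; "joint_pos": joint angles; "qvel": joint speeds; "joint_torque": joint torques, N m; "tcp_pos": TCP position; "tcp_rot": TCP orientation; "force": force on the tool from outside, world axes, zero at the start; "ft_torque": the same for the moment, N m; "opening": finger opening in m.
Only numpy, scipy, OpenCV 4.12 (cv2) and the standard library are available. Lean on these libraries where they do the work, as an engineer would, in place of code of your own. Each camera call takes 0.05 s, during which the arm holds its last target.

## Task

Drop the blue filter disc flat into the photometer's round well, then fit the red bayonet cap over it: line its two lugs up with the notches, push it in against the spring, turn it a quarter turn clockwise (seen from above) to its stop. Finish while still gripping the cap and pressing it fully home, flange down on the collar, and do not let go: it must stay held there while the reading is taken. Leave the amber disc and everything else on the bench where it is.

Things in the scene. Friction and masses are not known exactly. Their poses are not given: they have to be found in the camera images.
- blue_disc_center (a point): Centre (half-way up) of the blue filter disc: a rigid disc 34 mm in diameter and 8 mm thick, 25 g, lying flat on the bench.
- amber_disc_center (a point): Centre (half-way up) of the amber filter disc, the same size (34 mm by 8 mm), also flat on the bench. It is not used: leave it.
- cap_center (a point): Centre (half-way up) of the bayonet cap, upright on the bench, 50 mm tall, 90 g. From below: metal plug 44 mm wide, 15 mm high; red flange 56 mm wide, 5 mm thick; red grip bar 52 mm long, 24 mm wide, 30 mm high (from 5 mm below to 25 mm above this point). Own x: along the bar, which is in line with the lugs; z up. Same after half a turn.
- cap_foot (a point): Centre of the cap's underside, 25 mm below the cap's centre, same axes. Two lugs 10 mm wide and 6 mm high stick out of the plug here, at own +x and -x, 62 mm from tip to tip.
- mouth (a point): Centre of the well's mouth, level with the top of the photometer's metal collar, 85 mm above the bench; z up, x along the line through the two lug notches (same after half a turn). Collar: 72 mm outside, 5 mm thick, hole 47 mm wide with notches 13 mm wide at own +x and -x, black marks beside them; green marks at own +y and -y show the locked places. Below it the space is wider.
- photometer: Fixed dark instrument; origin on the bench under the well, axes as the mouth's. Pale deck 160 x 160 mm round the well, 80 mm high. From 80 to 220 mm towards own -y stands an 80 mm high part with a tilted screen up to 165 mm high; from 80 to 180 mm towards own +x a 70 mm high part.
- seat (a joint): Travel of the sprung seat in the well, m: 0 at rest (seat 15 mm below the mouth), 0.008 with disc in and cap home, at most 0.010. A disc let go flat at the mouth drops onto it. The cap, entered through the notches, first rests on the disc, underside 7 mm below the mouth; 8 mm further its flange meets the collar. Push: 4 N rising to 9 N.
- lock (a point): Same place and axes as the mouth. The cap turns only when pushed in at least 4 of its 8 mm; then clockwise from above to a hard stop at about 90 degrees (the other way it stops too soon). Home, its centre is 10 mm above the mouth and its underside 15 mm below. Let go when turned, it springs up 4 mm until its lugs bear on the collar from below.
- vial: Small glass vial, 28 mm in diameter, 45 mm tall, upright; origin at its underside. Leave it.
- beaker: Open glass beaker, 70 mm across, 90 mm tall; origin at its underside. Leave it.
- reagent: Amber reagent bottle, 70 mm across, 150 mm tall; origin at its underside. Leave it.
- tip_box: Blue pipette-tip box, 80 by 120 by 54 mm; origin at its underside. Leave it.
- pipette: Grey pipette lying along its x axis, about 270 mm long, 24 mm high; origin near its middle at the underside. Leave it.
- dish: Shallow clear dish, 84 mm across, 14 mm high; origin at its underside. Leave it.

How it is judged:
On the way, in this order (a step that is already met when the one before it is completed fails the run):
1. the blue disc lies in the well, let go (horizontal distance between blue_disc_center and mouth below 0.009 m and z of blue_disc_center in the frame of mouth below -0.008 m and contact force between the fingers and blue_disc below 0.1 N), for 0.2 s.
2. the cap is pushed in through the notches, not yet turned (horizontal distance between cap_center and mouth below 0.004 m and z of cap_center in the frame of mouth below 0.015 m and angle between the x axis of cap_center and the x axis of mouth, either way round below 0.45 rad), for 0.02 s.
At the end, for the whole second after the job is handed in: Through the last second the fingers grip the cap (over 2 N); it is turned 75 degrees or more from the notches, upright, within 4 mm of the well axis and pressed home (flange within 2.5 mm of the collar; let go, it springs up 4 mm), the blue disc under it in the well (horizontal distance between blue_disc_center and mouth below 0.009 m and z of blue_disc_center in the frame of mouth between -0.024 and -0.016 m and horizontal distance between cap_center and mouth below 0.004 m and z of cap_center in the frame of mouth below 0.0125 m and angle between cap_center's own z axis and vertical below 0.08 rad and angle between the x axis of cap_center and the x axis of mouth, either way round above 1.31 rad and contact force between the fingers and cap above 2 N); the arm keeps its last pose, push and grip.
It fails at once if the amber disc or anything else on the bench is shifted by more than 25 mm (distance of any of amber_disc_center, vial, beaker, reagent, tip_box, pipette, dish from where it was at the start of the episode above 0.025 m).
It also fails if it takes over 64 s, if anything falls off the work surface, if the arm or the gripper's body presses on something with over 40 N, if the wrist force passes 120 N, or if a joint passes its speed limit or range.

## Working session

There is one attempt and no reset: what is moved stays moved. The work goes in short steps, Python scripts to look and compute and a tool call to move; the robot and the scene stay as the last step left them, time stands still between calls to the robot, and variables do not carry over. Pictures are saved under pics/ and viewed, and the job is handed in when it is done.

Besides the shell and the picture viewer there is one more tool, called as name([rows], argument=value, ...), one row to a line, values as JSON. servo_tool: Moves the arm, as the interface text tells. Its arguments: {"type":"object","properties":{"increments":{"type":"array","items":{"type":"array"}},"squeeze":{"type":"number"}},"required":["increments"]}

```bash
ls; mkdir -p pics
python3 - <<'E'
from station import robot
import cv2, json
o=robot.get_obs()
print({k:o[k] for k in('time','tcp_pos','tcp_rot','force','opening')})
for n in('scene','top','wrist'):
    im=robot.grab_frame(n); cv2.imwrite(f'pics/{n}0.png',im[:,:,::-1]); print(n,robot.camera_params(n))
E
```

```text
pics
{'time': 0.0, 'tcp_pos': array([ 0.19421166, -0.61970996,  0.22131662]), 'tcp_rot': array([ 9.88483962e-01,  1.51322584e-01, -1.93339677e-04, -9.46026475e-04]), 'force': array([ 0.01862961, -0.29037628, -0.14093765]), 'opening': 0.08527754373107471}
scene {'fx': 390.7927135516427, 'fy': 390.7927135516427, 'cx': 271.9657545834322, 'cy': 212.29638500656603, 'T': array([[-0.62798599,  0.42393507, -0.65261984,  1.28823851],
       [ 0.77819494,  0.33475271, -0.53136924,  0.65486845],
       [-0.00679979, -0.84155789, -0.54012413,  0.66980634],
       [ 0.        ,  0.        ,  0.        ,  1.        ]])}
top {'fx': 383.60895930792003, 'fy': 383.60895930792003, 'cx': 280.21314526833976, 'cy': 206.2745964532732, 'T': array([[ 4.04083891e-04, -9.90337340e-01,  1.38678728e-01,
         4.38531133e-01],
       [-9.99613236e-01,  3.45618229e-03,  2.75940949e-02,
         4.43474726e-02],
       [-2.78067615e-02, -1.38636242e-01, -9.89952916e-01,
         1.20190948e+00],
       [ 0.00000000e+00,  0.00000000e+00,  0.00000000e+00,
         1.00000000e+00]])}
wrist {'fx': 324.5267333269991, 'fy': 324.5267333269991, 'cx': 284.9182585337267, 'cy': 210.22746931644707, 'T_tool_cam': array([[ 2.49579514e-04, -9.60730550e-01, -2.77482878e-01,
         7.07713524e-02],
       [ 9.99999906e-01,  1.41496478e-04,  4.09536985e-04,
        -1.39050008e-04],
       [-3.54191843e-04, -2.77482954e-01,  9.60730495e-01,
        -1.51672515e-01],
       [ 0.00000000e+00,  0.00000000e+00,  0.00000000e+00,
         1.00000000e+00]])}
```

View pics/top0.png

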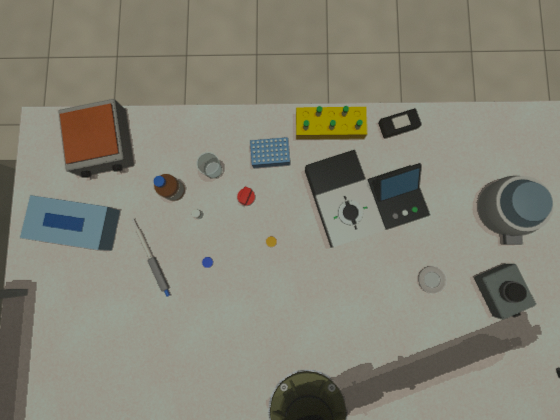

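View pics/scene0.png

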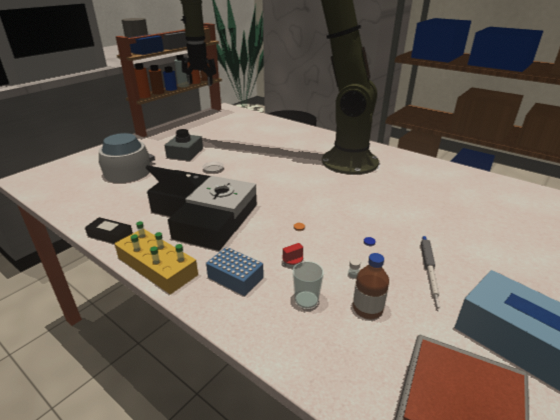

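View pics/wrist0.png

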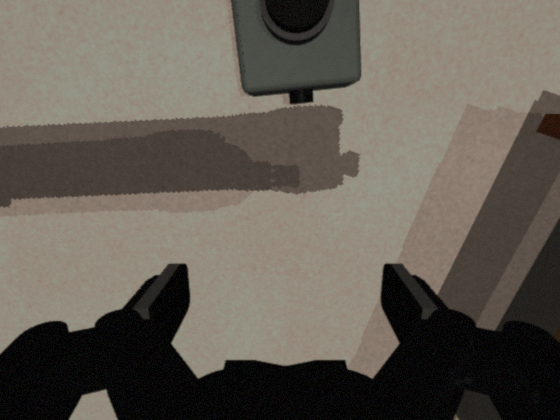

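The top view shows the blue disc at about (207,262), the amber disc at (271,241), the cap at (246,196) and the well at (350,212). The gripper is off the picture on the right. Next I measure these.

```bash
cat > h.py <<'E'
import numpy as np, cv2
from scipy.spatial.transform import Rotation as R
from station import robot
def cam(name,o=None):
    p=robot.camera_params(name)
    if name=='wrist':
        o=o or robot.get_obs()
        T=np.eye(4);T[:3,:3]=R.from_quat(o['tcp_rot']).as_matrix();T[:3,3]=o['tcp_pos']
        T=T@np.array(p['T_tool_cam'])
    else: T=np.array(p['T'])
    return p,T
def ray(c,uv,z):
    p,T=c; u,v=uv
    d=T[:3,:3]@np.array([(u-p['cx'])/p['fx'],(v-p['cy'])/p['fy'],1]); o=T[:3,3]
    return o+d*(z-o[2])/d[2]
def proj(c,P):
    p,T=c; q=T[:3,:3].T@(np.array(P)-T[:3,3]); return np.array([p['fx']*q[0]/q[2]+p['cx'],p['fy']*q[1]/q[2]+p['cy']])
def shot(name,fn):
    o=robot.get_obs(); im=robot.grab_frame(name); cv2.imwrite('pics/'+fn,im[:,:,::-1]); return im,cam(name,o),o
def blobs(mask,amin=10):
    cs,_=cv2.findContours(mask.astype(np.uint8),cv2.RETR_EXTERNAL,cv2.CHAIN_APPROX_NONE)
    return [c for c in cs if cv2.contourArea(c)>=amin]
def cen(c):
    m=cv2.moments(c); return np.array([m['m10']/m['m00'],m['m01']/m['m00']])
def totool(P,o):
    return R.from_quat(o['tcp_rot']).as_matrix().T@(np.array(P)-o['tcp_pos'])
def yaw(o): # angle of tool y (jaw) axis in world
    m=R.from_quat(o['tcp_rot']).as_matrix(); return np.degrees(np.arctan2(m[1,1],m[0,1])), np.degrees(np.arctan2(m[1,0],m[0,0]))
E
python3 - <<'E'
from h import *
im=cv2.imread('pics/top0.png'); c=cam('top'); hsv=cv2.cvtColor(im,cv2.COLOR_BGR2HSV)
H,S,V=[hsv[:,:,i].astype(int) for i in range(3)]
for n,m,z in(('blue',(H>112)&(H<128)&(S>180)&(V>90),.008),('amber',(H>8)&(H<25)&(S>180)&(V>100),.008),('red',((H<6)|(H>174))&(S>150)&(V>100),.025),('green',(H>45)&(H<85)&(S>80),.085)):
    for b in blobs(m,2): print(n,cv2.contourArea(b),cen(b) if cv2.contourArea(b) else 0,ray(c,cen(b),z).round(4))
for uv in((350,212),): print('well',ray(c,uv,.085))
o=robot.get_obs(); print(yaw(o))
big=cv2.resize(im[130:290,180:440],None,fx=3,fy=3,interpolation=cv2.INTER_CUBIC); cv2.imwrite('pics/topz.png',big)
E
```

```text
amber 55.0 [270.96363636 241.06363636] [0.4968 0.1063 0.008 ]
amber 6.0 [ 71.58333333 154.66666667] [0.7778 0.757  0.008 ]
amber 2.5 [340.4        113.46666667] [ 0.9087 -0.1173  0.008 ]
amber 1645.0 [ 87.66028369 125.94346505] [0.8746 0.7108 0.008 ]
red 193.5 [245.75021533 195.8208441 ] [0.6367 0.1847 0.025 ]
green 2.0 [335.   216.75] [ 0.5636 -0.0845  0.085 ]
green 22.0 [414.34848485 209.31818182] [ 0.5847 -0.3149  0.085 ]
green 19.0 [359.  122.5] [ 0.8493 -0.1621  0.085 ]
green 17.5 [332.23809524 122.61904762] [ 0.8497 -0.0817  0.085 ]
green 18.5 [305.9009009  123.09009009] [ 0.849  -0.0022  0.085 ]
green 19.0 [345.22807018 108.57017544] [ 0.8937 -0.1218  0.085 ]
green 20.5 [318.91056911 108.83739837] [ 0.8938 -0.0421  0.085 ]
well [ 0.57740131 -0.12839074  0.085     ]
(np.float64(-72.59295508663378), np.float64(17.40705206719523))
```

View pics/topz.png

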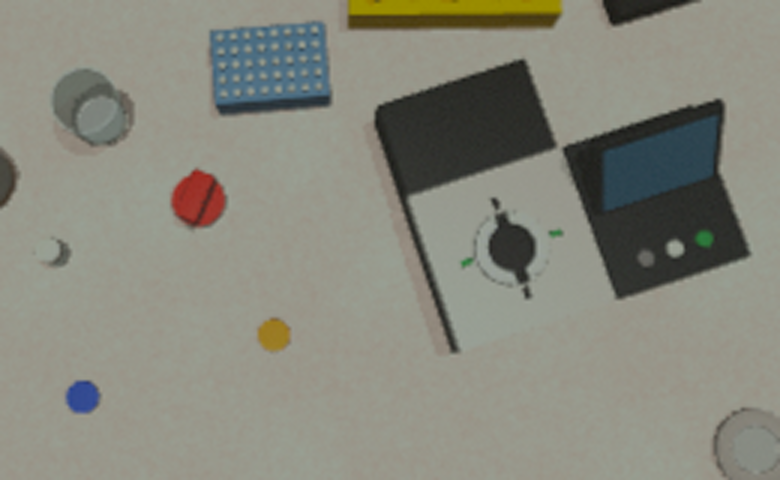

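```bash
cat >> h.py <<'E'
def plan(P,yawx=None):
    """shift in tool axes (mm) and wz (deg) to get TCP to P with tool x at yaw yawx"""
    o=robot.get_obs(); m=R.from_quat(o['tcp_rot']).as_matrix()
    y0=yaw(o)[1]; d=totool(P,o)*1000
    print('t',round(o['time'],2),'at',o['tcp_pos'].round(4),'yawx',y0.round(2),'tilt',m[:2,2].round(4),'F',np.round(o['force'],1),'open',round(o['opening'],4),'j7',round(o['joint_pos'][6],2))
    w=None if yawx is None else -((yawx-y0+180)%360-180)
    print('shift mm',d.round(1),'|d|',np.linalg.norm(d).round(1),'wz',None if w is None else round(w,2))
E
python3 - <<'E'
from h import *
plan([.53,-.12,.29],108)
im=cv2.imread('pics/top0.png'); print(im[262,207]); c=cam('top')
b=im.astype(int); m=(b[:,:,0]>b[:,:,2]+60)&(b[:,:,0]>b[:,:,1]+50)
for k in blobs(m,10): print(cv2.contourArea(k),cen(k),ray(c,cen(k),.008).round(4))
E
```

```text
t 0.15 at [ 0.1943 -0.6198  0.2216] yawx 17.41 tilt [-0.0005  0.0014] F [ 0.4 -0.4 -0. ] open 0.0854 j7 -0.06
shift mm [ 469.9 -376.6  -67.9] |d| 606.0 wz -90.59
[145  75  51]
64.5 [207.10852713 261.75710594] [0.433  0.3041 0.008 ]
55.5 [158.2012012  180.47447447] [0.6906 0.4686 0.008 ]
```

servo_tool([
  [[0.04, -0.03, -0.05], [0, 0, -10], 0.0854],
  [[0.09, -0.07, -0.068], [0, 0, -20], 0.0854],
  [[0.138, -0.11, -0.068], [0, 0, -30], 0.0854],
  [[0.187, -0.149, -0.068], [0, 0, -40], 0.0854],
  [[0.235, -0.188, -0.068], [0, 0, -50], 0.0854],
])

```text
time: 0.78
tcp_pos: [0.3576, -0.3772, 0.2904]
tcp_rot: [0.83, 0.557, -0.0, 0.0]
force: [0.7, -0.4, 0.2]
opening: 0.0853
```

```bash
python3 -c "
from h import *
plan([.53,-.12,.29],108)"
```

```text
t 0.78 at [ 0.3576 -0.3772  0.2904] yawx 67.73 tilt [ 0.0001 -0.0005] F [ 0.7 -0.4  0.2] open 0.0853 j7 0.36
shift mm [3.033e+02 6.200e+01 3.000e-01] |d| 309.6 wz -40.27
```

servo_tool([
  [[0.06, 0.012, 0], [0, 0, -8], 0.0854],
  [[0.121, 0.025, 0], [0, 0, -16], 0.0854],
  [[0.182, 0.037, 0], [0, 0, -24], 0.0854],
  [[0.243, 0.05, 0], [0, 0, -32], 0.0854],
  [[0.303, 0.062, 0], [0, 0, -40], 0.0854],
])

```text
time: 1.4
tcp_pos: [0.5311, -0.1215, 0.2904]
tcp_rot: [0.59, 0.807, -0.0, 0.0]
force: [-0.1, -1.5, 0.8]
opening: 0.0854
```

servo_tool([
  [[0, 0, 0], [0, 0, 0], 0.0854],
  [[0, 0, 0], [0, 0, 0], 0.0854],
])

```text
time: 1.65
tcp_pos: [0.53, -0.1237, 0.29]
tcp_rot: [0.592, 0.806, -0.001, -0.0]
force: [-0.4, -0.6, -0.3]
opening: 0.0854
```

```bash
python3 -c "
from h import *
plan([.53,-.12,.29],108)
shot('wrist','w1.png')"
```

```text
t 1.65 at [ 0.53   -0.1237  0.29  ] yawx 107.37 tilt [-0.0011 -0.0005] F [-0.4 -0.6 -0.3] open 0.0854 j7 0.43
shift mm [ 3.5  1.1 -0. ] |d| 3.7 wz -0.63
```

View pics/w1.png

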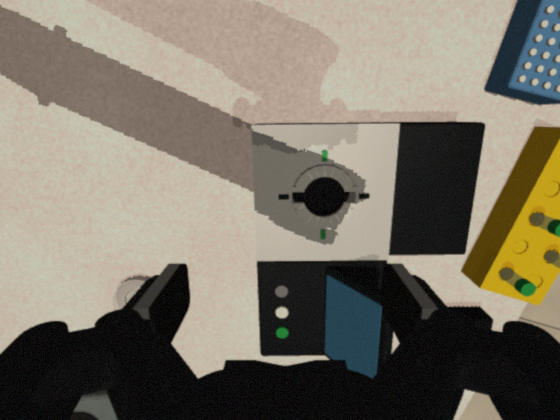

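The wrist view shows the well centred near (324,196). The green marks are at (324,155) and (323,234), and the black notch marks at (283,197) and (364,196). I'll measure these precisely.

Run:
```python
from h import *
im=cv2.imread('pics/w1.png'); c=cam('wrist'); 
cv2.imwrite('pics/w1z.png',cv2.resize(im[140:250,260:390],None,fx=5,fy=5,interpolation=cv2.INTER_CUBIC))
b=im.astype(int)
g=(b[:,:,1]>b[:,:,2]+25)&(b[:,:,1]>b[:,:,0]+15); 
for k in blobs(g,8): print('g',cv2.contourArea(k),cen(k).round(1),ray(c,cen(k),.08).round(4),ray(c,cen(k),.085).round(4))
d=(b.max(2)<40); d[:140]=0; d[250:]=0; d[:,:265]=0; d[:,385:]=0
for k in blobs(d,20):
    print('d',cv2.contourArea(k),cen(k).round(1),cv2.boundingRect(k),cv2.minEnclosingCircle(k),ray(c,cen(k),.085).round(4))
```

```text
g 115.5 [281.9 332.2] [ 0.5853 -0.3163  0.08  ] [ 0.5842 -0.3127  0.085 ]
g 209.0 [525.3 287.2] [ 0.8552 -0.1635  0.08  ] [ 0.8504 -0.162   0.085 ]
g 24.0 [322.5 234. ] [ 0.5912 -0.172   0.08  ] [ 0.5901 -0.1704  0.085 ]
g 112.5 [554.6 227.2] [ 0.8491 -0.0827  0.08  ] [ 0.8444 -0.0824  0.085 ]
g 42.0 [324.5 154.9] [ 0.5629 -0.0834  0.08  ] [ 0.5621 -0.0831  0.085 ]
d 24.0 [283.  196.5] (279, 195, 9, 4) ((283.0, 196.5), 4.272101879119873) [ 0.5327 -0.141   0.085 ]
d 21.5 [363.2 195.4] (359, 194, 9, 4) ((363.0625, 195.0), 4.062600135803223) [ 0.6188 -0.1129  0.085 ]
d 1270.0 [322.6 196.3] (293, 178, 56, 38) ((320.5, 195.0), 27.663251876831055) [ 0.5754 -0.1276  0.085 ]
```

View pics/w1z.png

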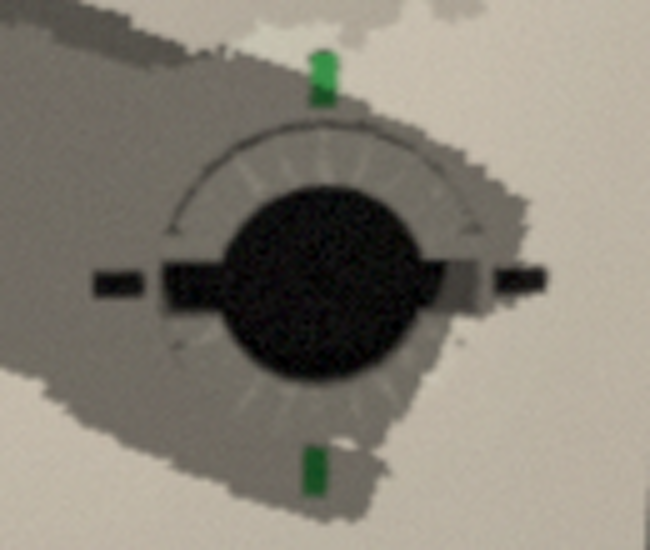

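Run:
```python
from h import *
c=cam('wrist')
for z in(.08,.085):
    a=ray(c,(283,196.5),z);b=ray(c,(363.2,195.4),z);print(a.round(4),b.round(4),((a+b)/2).round(4))
print(ray(c,(324.5,196.5),.085).round(4))
plan([.433,.304,.18],126)
```

```text
[ 0.533  -0.1422  0.08  ] [ 0.6203 -0.1137  0.08  ] [ 0.5767 -0.128   0.08  ]
[ 0.5327 -0.141   0.085 ] [ 0.6188 -0.1129  0.085 ] [ 0.5757 -0.127   0.085 ]
[ 0.5775 -0.1271  0.085 ]
t 1.7 at [ 0.5298 -0.1247  0.29  ] yawx 107.26 tilt [-0.001  -0.0007] F [-0.8 -1.   0.7] open 0.0854 j7 0.43
shift mm [438.1  34.9 109.8] |d| 453.0 wz -18.74
```

servo_tool([
  [[0.061, 0.005, 0], [0, 0, -4], 0.0854],
  [[0.122, 0.01, 0.005], [0, 0, -8], 0.0854],
  [[0.183, 0.015, 0.01], [0, 0, -12], 0.0854],
  [[0.244, 0.02, 0.02], [0, 0, -15], 0.0854],
  [[0.304, 0.025, 0.03], [0, 0, -19], 0.0854],
])

```text
time: 2.33
tcp_pos: [0.4633, 0.1739, 0.2603]
tcp_rot: [0.452, 0.892, -0.0, 0.001]
force: [0.4, -0.3, -0.4]
opening: 0.0855
```

```bash
python3 -c "
from h import *
plan([.433,.304,.18],126)"
```

```text
t 2.33 at [0.4633 0.1739 0.2603] yawx 126.25 tilt [ 0.0014 -0.0016] F [ 0.4 -0.3 -0.4] open 0.0855 j7 0.23
shift mm [123.   52.5  80. ] |d| 155.9 wz 0.25
```

servo_tool([
  [[0.045, 0.02, 0.03], [0, 0, 0], 0.0854],
  [[0.09, 0.038, 0.06], [0, 0, 0], 0.0854],
  [[0.123, 0.0525, 0.08], [0, 0, 0], 0.0854],
  [[0.123, 0.0525, 0.08], [0, 0, 0], 0.0854],
  [[0.123, 0.0525, 0.08], [0, 0, 0], 0.0854],
])

```text
time: 2.95
tcp_pos: [0.4339, 0.3025, 0.1805]
tcp_rot: [0.452, 0.892, -0.0, 0.0]
force: [-0.5, -0.3, -0.7]
opening: 0.0855
```

Run:
```python
from h import *
im,c,o=shot('wrist','w2.png')
plan([.433,.304,.027],126)
b=im[:,:,::-1].astype(int); m=(b[:,:,0]>b[:,:,2]+40)&(b[:,:,0]>b[:,:,1]+40)
for k in blobs(m,100): P=ray(c,cen(k),.008); print(cv2.contourArea(k),cen(k),cv2.minEnclosingCircle(k),P.round(4)); plan([P[0],P[1],.028],126)
```

```text
t 3.0 at [0.4342 0.3024 0.1808] yawx 126.18 tilt [ 0.0011 -0.0011] F [ 0.4 -0.7 -0.3] open 0.0852 j7 -0.17
shift mm [ 2.300e+00 -1.000e-01  1.538e+02] |d| 153.8 wz 0.18
696.0 [286.09698276 182.93893678] ((285.97369384765625, 183.0), 15.640817642211914) [0.4319 0.3077 0.008 ]
t 3.0 at [0.4342 0.3024 0.1808] yawx 126.18 tilt [ 0.0011 -0.0011] F [ 0.4 -0.7 -0.3] open 0.0852 j7 -0.17
shift mm [  5.9   1.2 152.8] |d| 152.9 wz 0.18
223.0 [281.53587444  12.06502242] ((281.5, 11.5), 11.510964393615723) [0.3378 0.429  0.008 ]
t 3.0 at [0.4342 0.3024 0.1808] yawx 126.18 tilt [ 0.0011 -0.0011] F [ 0.4 -0.7 -0.3] open 0.0852 j7 -0.17
shift mm [159.3  -3.1 152.5] |d| 220.6 wz 0.18
```

View pics/w2.png

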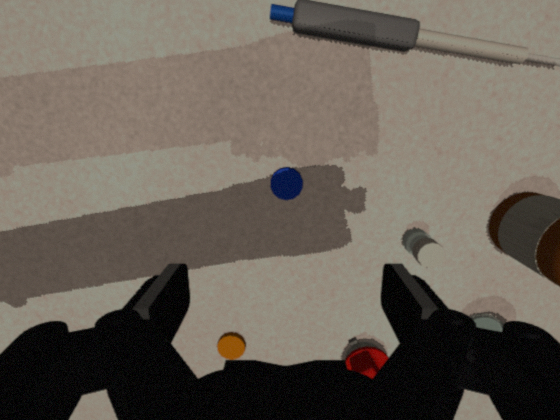

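The blue disc is at (286,183) with a radius of 15.6 px, which is the right size. The wrist and top estimates differ by about 4 mm along tool x, so I use the value between them.

servo_tool([
  [[0.002, 0.0005, 0.05], [0, 0, 0], 0.06],
  [[0.004, 0.001, 0.1], [0, 0, 0], 0.05],
  [[0.004, 0.001, 0.13], [0, 0, 0], 0.046],
  [[0.004, 0.001, 0.145], [0, 0, 0], 0.046],
  [[0.004, 0.001, 0.15], [0, 0, 0], 0.046],
])

```text
time: 3.62
tcp_pos: [0.432, 0.3075, 0.0305]
tcp_rot: [0.452, 0.892, -0.0, 0.0]
force: [-0.1, -0.4, 0.3]
opening: 0.0462
```

servo_tool([
  [[0, 0, 0.004], [0, 0, 0], 0.046],
  [[0, 0, 0.004], [0, 0, 0], 0.046],
])

```text
time: 3.88
tcp_pos: [0.4317, 0.3085, 0.0271]
tcp_rot: [0.451, 0.893, 0.0, 0.001]
force: [0.5, 0.6, 0.0]
opening: 0.0462
```

Run:
```python
from h import *
im,c,o=shot('wrist','w3.png')
plan([.432,.306,.027],126)
```

```text
t 3.92 at [0.4316 0.3086 0.0272] yawx 126.4 tilt [0.0013 0.0003] F [-1.  -0.2  0.5] open 0.0461 j7 -0.34
shift mm [-2.3 -1.2  0.1] |d| 2.6 wz 0.4
```

View pics/w3.png

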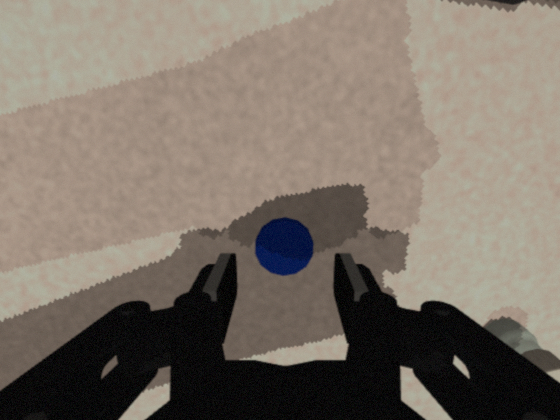

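Run:
```python
from h import *
c=cam('wrist');o=robot.get_obs();im=cv2.imread('pics/w3.png')
b=im.astype(int); m=(b[:,:,0]>b[:,:,2]+40)&(b[:,:,0]>b[:,:,1]+40)
for k in blobs(m,100): P=ray(c,cen(k),.006); print(cv2.contourArea(k),cen(k),cv2.minEnclosingCircle(k),P.round(4),totool(P,o).round(4))
m=R.from_quat(o['tcp_rot']).as_matrix()
for x,z in((.011,.022),(.011,.025),(0,.025),(-.011,.025)):
  for y in(-.023,.023): print(x,z,proj(c,o['tcp_pos']+m@[x,y,z]).round(1))
```

```text
2254.0 [283.52026028 247.69018042] ((283.39190673828125, 247.16001892089844), 28.233110427856445) [0.4324 0.3068 0.006 ] [-0.0019 -0.0004  0.0212]
0.011 0.022 [243.6 225.9]
0.011 0.022 [325.  225.9]
0.011 0.025 [244.2 224.2]
0.011 0.025 [324.4 224.2]
0 0.025 [244.9 242.1]
0 0.025 [323.7 242.1]
-0.011 0.025 [245.5 259.4]
-0.011 0.025 [323.1 259.5]
```

Run:
```python
import cv2,numpy as np
im=cv2.imread('pics/w3.png')[200:380,180:400]; im=np.clip(im.astype(float)*2.2,0,255).astype('uint8')
cv2.imwrite('pics/w3z.png',cv2.resize(im,None,fx=3.3,fy=3.3,interpolation=cv2.INTER_CUBIC))
```

```text
(no output)
```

View pics/w3z.png

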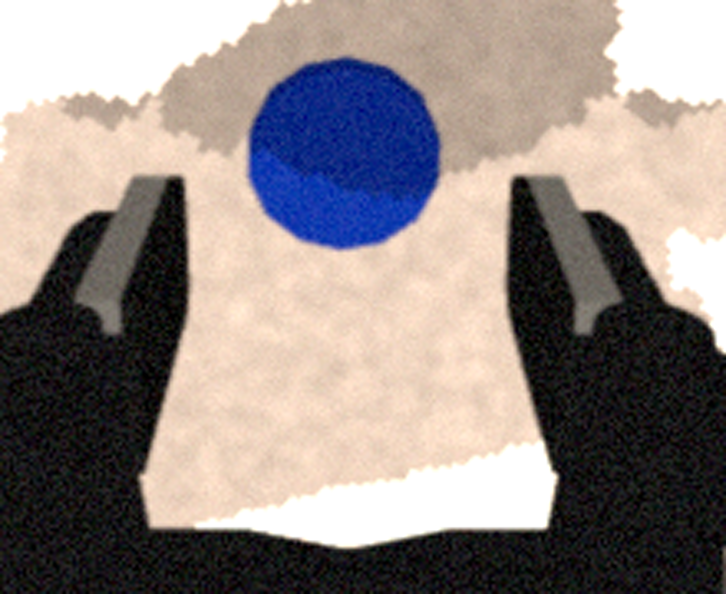

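Run:
```python
from h import *
im,c,o=shot('scene','s3.png')
m=R.from_quat(o['tcp_rot']).as_matrix()
for z in(-.012,0,.025): print(z,[proj(c,o['tcp_pos']+m@[0,y,z]).round(1) for y in(-.023,.023)])
x=im[150:290,310:450,::-1]; x=np.clip(x.astype(float)*1.8,0,255).astype('uint8')
cv2.imwrite('pics/s3z.png',cv2.resize(x,None,fx=4,fy=4,interpolation=cv2.INTER_CUBIC))
```

```text
-0.012 [array([369. , 226.2]), array([371.8, 235.8])]
0 [array([368.4, 229.7]), array([371.2, 239.4])]
0.025 [array([367.3, 236.8]), array([370. , 246.6])]
```

View pics/s3z.png

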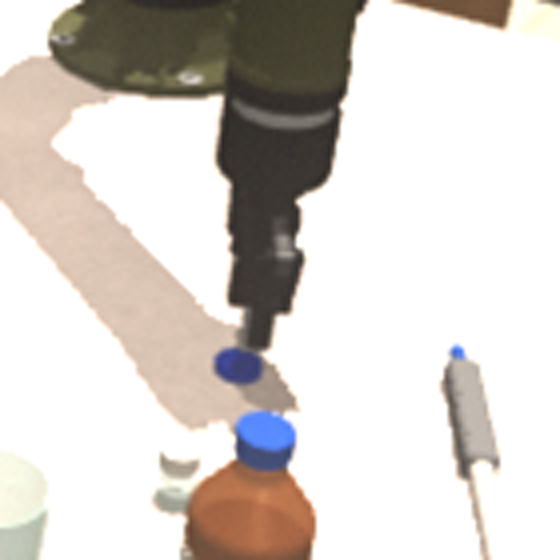

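Both views put the fingertips at about z 0.037–0.039, higher than the 25 mm figure implies. I'll settle it by touch, going down slowly and watching the force.

servo_tool([
  [[-0.002, 0, 0.001], [0, 0, 0], 0.046],
  [[-0.002, 0, 0.002], [0, 0, 0], 0.046],
  [[-0.002, 0, 0.003], [0, 0, 0], 0.046],
  [[-0.002, 0, 0.003], [0, 0, 0], 0.046],
])

```text
time: 4.47
tcp_pos: [0.4321, 0.3067, 0.0232]
tcp_rot: [0.451, 0.893, -0.0, -0.0]
force: [0.7, 0.4, -0.6]
opening: 0.0462
```

servo_tool([
  [[0, 0, 0.002], [0, 0, 0], 0.046],
  [[0, 0, 0.004], [0, 0, 0], 0.046],
  [[0, 0, 0.006], [0, 0, 0], 0.046],
  [[0, 0, 0.006], [0, 0, 0], 0.046],
])

```text
time: 4.97
tcp_pos: [0.432, 0.3067, 0.0171]
tcp_rot: [0.451, 0.893, -0.0, -0.0]
force: [0.4, -0.6, -0.3]
opening: 0.0458
```

Run:
```python
from h import *
im,c,o=shot('wrist','w4.png'); print(o['tcp_pos'],o['force'])
im=im[180:380,180:400,::-1]; im=np.clip(im.astype(float)*2.2,0,255).astype('uint8')
cv2.imwrite('pics/w4z.png',cv2.resize(im,None,fx=2.8,fy=2.8,interpolation=cv2.INTER_CUBIC))
```

```text
[0.43202134 0.30665395 0.0171096 ] [ 0.44446837 -0.57014513 -0.31362307]
```

View pics/w4z.png

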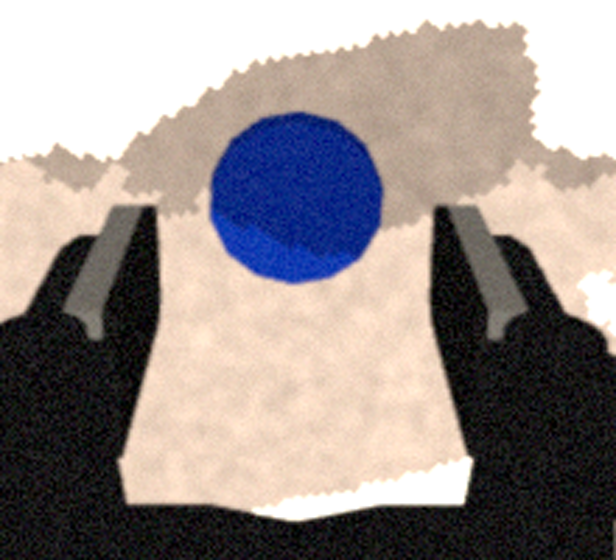

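No contact at TCP z = 0.017, and the pad gap is still about 99 px, so the tips are clearly above the bench. I keep going down with the force watched.

servo_tool([
  [[0, 0, 0.003], [0, 0, 0], 0.046],
  [[0, 0, 0.006], [0, 0, 0], 0.046],
  [[0, 0, 0.009], [0, 0, 0], 0.046],
  [[0, 0, 0.012], [0, 0, 0], 0.046],
])

```text
time: 5.52
tcp_pos: [0.4321, 0.3067, 0.0051]
tcp_rot: [0.451, 0.893, -0.0, -0.0]
force: [-1.1, 0.3, 0.4]
opening: 0.0462
```

servo_tool([
  [[0, 0, 0.001], [0, 0, 0], 0.046],
  [[0, 0, 0.002], [0, 0, 0], 0.046],
  [[0, 0, 0.003], [0, 0, 0], 0.046],
  [[0, 0, 0.003], [0, 0, 0], 0.046],
])

```text
time: 6.02
tcp_pos: [0.4322, 0.3068, 0.0024]
tcp_rot: [0.451, 0.893, -0.0, 0.0]
force: [0.1, 0.3, -0.8]
opening: 0.0457
```

Run:
```python
from h import *
im,c,o=shot('wrist','w5.png'); print(o['tcp_pos'],o['force'])
im=im[180:380,180:400,::-1]; im=np.clip(im.astype(float)*2.2,0,255).astype('uint8')
a=cv2.resize(im,None,fx=2,fy=2,interpolation=cv2.INTER_CUBIC)
im,c,o=shot('scene','s5.png')
x=im[190:290,310:420,::-1]; x=np.clip(x.astype(float)*1.8,0,255).astype('uint8')
cv2.imwrite('pics/w5z.png',np.hstack([a[:400],cv2.resize(x,(360,400),interpolation=cv2.INTER_CUBIC)]))
```

```text
[0.43219326 0.30676318 0.00235312] [ 0.11965077  0.31450591 -0.79703443]
```

View pics/w5z.png

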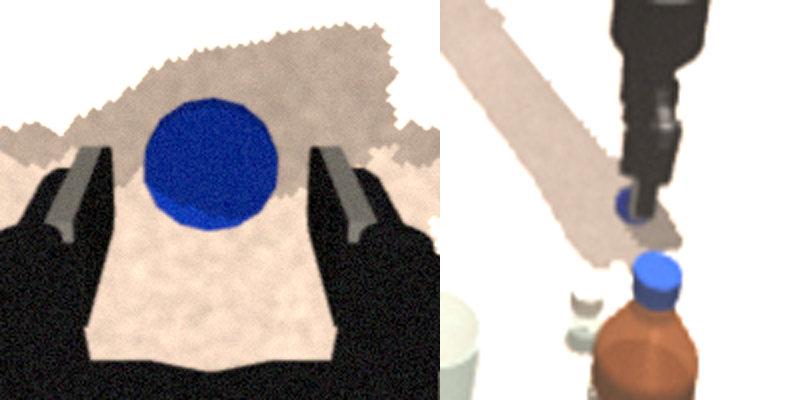

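servo_tool([
  [[0, 0, 0.002], [0, 0, 0], 0.046],
  [[0, 0, 0.004], [0, 0, 0], 0.046],
  [[0, 0, 0.006], [0, 0, 0], 0.046],
  [[0, 0, 0.007], [0, 0, 0], 0.046],
])

```text
time: 6.62
tcp_pos: [0.4321, 0.3067, -0.0049]
tcp_rot: [0.451, 0.893, -0.0, -0.0]
force: [0.6, -0.0, 0.1]
opening: 0.0455
```

servo_tool([
  [[0, 0, 0.001], [0, 0, 0], 0.046],
  [[0, 0, 0.002], [0, 0, 0], 0.046],
])

```text
time: 6.88
tcp_pos: [0.4322, 0.3068, -0.0067]
tcp_rot: [0.451, 0.893, -0.0, 0.0]
force: [-0.1, 0.5, -0.4]
opening: 0.0461
```

servo_tool([
  [[0, 0, 0.001], [0, 0, 0], 0.046],
  [[0, 0, 0.002], [0, 0, 0], 0.046],
])

```text
time: 7.12
tcp_pos: [0.4322, 0.3067, -0.0087]
tcp_rot: [0.451, 0.893, -0.0, 0.0]
force: [0.0, 0.0, -0.0]
opening: 0.046
```

servo_tool([
  [[0, 0, 0], [0, 0, 0], 0.039],
  [[0, 0, 0.001], [0, 0, 0], 0.039],
  [[0, 0, 0.001], [0, 0, 0], 0.039],
])

```text
time: 7.5
tcp_pos: [0.4322, 0.3067, -0.0097]
tcp_rot: [0.451, 0.893, -0.0, -0.0]
force: [0.6, -0.2, -0.3]
opening: 0.0393
```

servo_tool([
  [[0, 0, 0.001], [0, 0, 0], 0.039],
  [[0, 0, 0.001], [0, 0, 0], 0.039],
])

```text
time: 7.75
tcp_pos: [0.4323, 0.3068, -0.0102]
tcp_rot: [0.451, 0.893, -0.0, 0.0]
force: [-1.3, -1.1, 4.2]
opening: 0.0389
```

Run:
```python
from h import *
im,c,o=shot('wrist','w6.png'); print(o['tcp_pos'],o['force'])
im=im[180:380,180:400,::-1]; im=np.clip(im.astype(float)*2.2,0,255).astype('uint8')
a=cv2.resize(im,None,fx=3,fy=3,interpolation=cv2.INTER_CUBIC)
cv2.imwrite('pics/w6z.png',a)
```

```text
[ 0.43229362  0.30680481 -0.01016658] [-1.26316026 -1.07578476  4.17822776]
```

View pics/w6z.png

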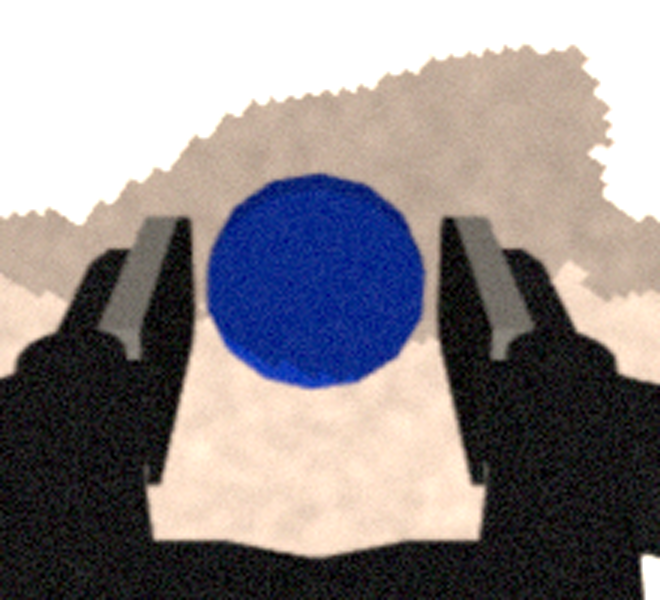

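Contact came at reported TCP z = −0.010 with the opening at 39 mm, so the real fingertips sit about 10 mm behind the reported TCP. I use this measured offset from here. The disc lies centred between the pads; I lift about 1.5 mm and grip.

servo_tool([
  [[0, 0, -0.0025], [0, 0, 0], 0.039],
  [[0, 0, -0.003], [0, 0, 0], 0.03],
  [[0, 0, -0.003], [0, 0, 0], 0.028],
  [[0, 0, -0.003], [0, 0, 0], 0.028],
  [[0, 0, -0.003], [0, 0, 0], 0.028],
], squeeze=30)

```text
time: 8.43
tcp_pos: [0.4323, 0.3069, -0.0075]
tcp_rot: [0.451, 0.893, 0.0, 0.0]
force: [-0.8, -0.4, 4.2]
opening: 0.032
```

servo_tool([
  [[0, 0, -0.01], [0, 0, 0], 0.028],
  [[0, 0, -0.03], [0, 0, 0], 0.028],
  [[0, 0, -0.06], [0, 0, 0], 0.028],
  [[0, 0, -0.1], [0, 0, 0], 0.028],
  [[0, 0, -0.14], [0, 0, 0], 0.028],
])

```text
time: 9.05
tcp_pos: [0.4321, 0.307, 0.1347]
tcp_rot: [0.451, 0.893, 0.0, 0.0]
force: [0.5, -0.4, -0.7]
opening: 0.0322
```

Run:
```python
from h import *
im,c,o=shot('wrist','w7.png'); print(o['tcp_pos'],o['force'],o['opening'])
im=im[180:380,180:400,::-1]; im=np.clip(im.astype(float)*2.2,0,255).astype('uint8')
a=cv2.resize(im,None,fx=2,fy=2,interpolation=cv2.INTER_CUBIC)
im,c,o=shot('scene','s7.png')
x=im[140:240,310:420,::-1]; x=np.clip(x.astype(float)*1.8,0,255).astype('uint8')
cv2.imwrite('pics/w7z.png',np.hstack([a[:400],cv2.resize(x,(360,400),interpolation=cv2.INTER_CUBIC)]))
plan([.577,-.1277,.20],108)
```

```text
[0.43206122 0.30702027 0.13471508] [ 0.51013098 -0.36113548 -0.66992438] 0.032201657626733535
t 9.15 at [0.4345 0.3092 0.1378] yawx 126.42 tilt [0.0082 0.0036] F [ 0.5  0.4 -0.3] open 0.0321 j7 -0.22
shift mm [-436.2 -144.2  -62.6] |d| 463.7 wz 18.42
```

View pics/w7z.png

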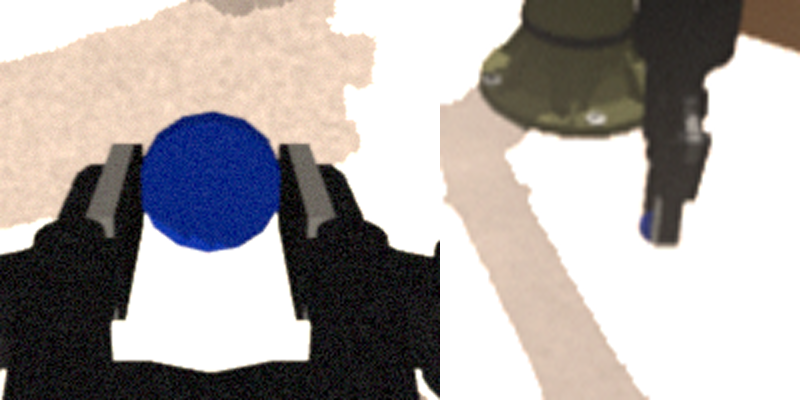

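Run:
```python
from h import *
p=robot.camera_params('wrist');T=np.array(p['T_tool_cam'])
im=cv2.imread('pics/w7.png').astype(int)
m=(im[:,:,0]>im[:,:,2]+30)&(im[:,:,0]>im[:,:,1]+30); m[:225]=0
for k in blobs(m,500): print(cen(k),cv2.minEnclosingCircle(k),ray((p,T),cen(k),-.014),ray((p,T),cen(k),-.0155))
```

```text
[284.72682771 271.04689359] ((285.0454406738281, 271.8594970703125), 35.735557556152344) [ 0.00108099  0.00028137 -0.014     ] [ 0.00183655  0.00028249 -0.0155    ]
```

servo_tool([
  [[-0.035, -0.012, -0.03], [0, 0, 3], 0.028],
  [[-0.087, -0.029, -0.05], [0, 0, 6], 0.028],
  [[-0.14, -0.046, -0.062], [0, 0, 9], 0.028],
  [[-0.195, -0.064, -0.062], [0, 0, 12], 0.028],
  [[-0.25, -0.083, -0.062], [0, 0, 15], 0.028],
])

```text
time: 9.78
tcp_pos: [0.514, 0.0546, 0.1951]
tcp_rot: [0.564, 0.826, -0.0, 0.001]
force: [1.3, -0.1, -0.3]
opening: 0.032
```

```bash
python3 -c "
from h import *
plan([.577,-.1277,.20],108)"
```

```text
t 9.78 at [0.514  0.0546 0.1951] yawx 111.33 tilt [ 0.0012 -0.0009] F [ 1.3 -0.1 -0.3] open 0.032 j7 0.14
shift mm [-192.7   -7.7   -4.7] |d| 192.9 wz 3.33
```

servo_tool([
  [[-0.05, -0.002, -0.003], [0, 0, 1], 0.028],
  [[-0.1, -0.004, -0.004], [0, 0, 2], 0.028],
  [[-0.15, -0.006, -0.005], [0, 0, 3], 0.028],
  [[-0.193, -0.008, -0.005], [0, 0, 3.5], 0.028],
  [[-0.193, -0.008, -0.005], [0, 0, 3.5], 0.028],
])

```text
time: 10.4
tcp_pos: [0.5766, -0.1312, 0.1987]
tcp_rot: [0.591, 0.807, -0.0, -0.0]
force: [0.6, 1.0, -0.3]
opening: 0.0317
```

servo_tool([
  [[0, 0, 0], [0, 0, 0], 0.028],
  [[0, 0, 0], [0, 0, 0], 0.028],
])

```text
time: 10.65
tcp_pos: [0.5766, -0.1244, 0.1997]
tcp_rot: [0.587, 0.809, 0.0, -0.0]
force: [-0.6, 0.3, -0.0]
opening: 0.0321
```

Run:
```python
from h import *
im,c,o=shot('wrist','w8.png'); plan([.577,-.1277,.079],108)
cv2.imwrite('pics/w8z.png',cv2.resize(im[130:330,180:400,::-1],None,fx=3,fy=3,interpolation=cv2.INTER_CUBIC))
```

```text
t 10.7 at [ 0.5767 -0.1246  0.1997] yawx 108.06 tilt [ 0.0002 -0.0001] F [ 0.6  0.5 -1.2] open 0.0322 j7 0.34
shift mm [ -3.   -0.7 120.7] |d| 120.7 wz 0.06
```

View pics/w8z.png

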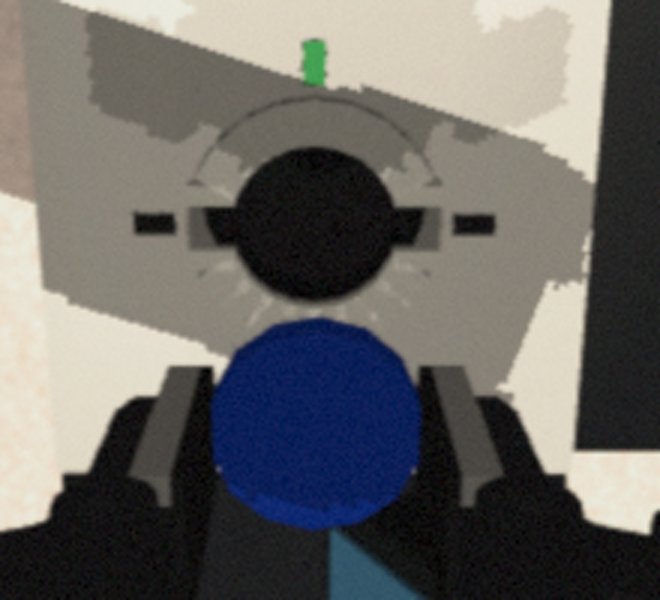

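Run:
```python
from h import *
c=cam('wrist');o=robot.get_obs();print(o['tcp_pos'])
for uv,z in(((284.8,204.5),.085),((284.7,204.3),.08)):
    P=ray(c,uv,z);print(P.round(4),totool(P,o).round(4))
```

```text
[ 0.57667875 -0.12460359  0.19970193]
[ 0.5774 -0.1259  0.085 ] [-0.0014  0.0002  0.1147]
[ 0.5776 -0.127   0.08  ] [-0.0026  0.0002  0.1197]
```

The hole is centred at about (284.8,204.5) and the marks are level with the jaws, giving a photometer yaw of about 18.0°. I lower the disc to just above the collar, shifted −3.3 mm along tool x.

servo_tool([
  [[-0.0015, 0, 0.04], [0, 0, 0], 0.028],
  [[-0.003, 0, 0.08], [0, 0, 0], 0.028],
  [[-0.0033, 0, 0.105], [0, 0, 0], 0.028],
  [[-0.0033, 0, 0.117], [0, 0, 0], 0.028],
  [[-0.0033, 0, 0.119], [0, 0, 0], 0.028],
])

```text
time: 11.32
tcp_pos: [0.5777, -0.1288, 0.0803]
tcp_rot: [0.588, 0.809, -0.0, -0.0]
force: [-0.2, -0.8, -0.2]
opening: 0.0322
```

servo_tool([
  [[0, 0, 0.001], [0, 0, 0], 0.028],
  [[0, 0, 0.001], [0, 0, 0], 0.028],
])

```text
time: 11.58
tcp_pos: [0.5785, -0.1295, 0.0805]
tcp_rot: [0.588, 0.809, 0.0, 0.001]
force: [0.2, -0.3, 1.0]
opening: 0.0318
```

Run:
```python
from h import *
im,c,o=shot('wrist','w9.png'); plan([.577,-.1277,.079],108)
x=np.clip(im[150:350,180:400,::-1]*1.6,0,255).astype('uint8')
cv2.imwrite('pics/w9z.png',cv2.resize(x,None,fx=3,fy=3,interpolation=cv2.INTER_CUBIC))
```

```text
t 11.62 at [ 0.5784 -0.1296  0.0803] yawx 107.91 tilt [ 0.0015 -0.0007] F [0.3 0.2 0.3] open 0.0318 j7 0.28
shift mm [ 2.2 -0.8  1.3] |d| 2.7 wz -0.09
```

View pics/w9z.png

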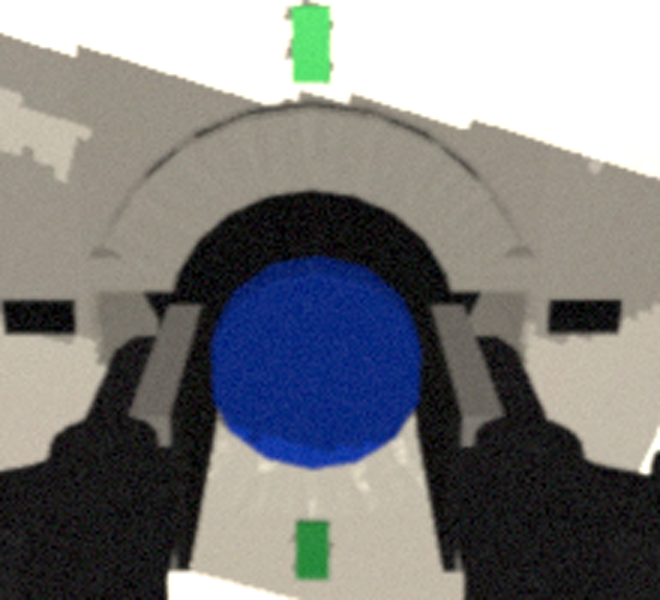

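Run:
```python
from h import *
c=cam('wrist');o=robot.get_obs();print(o['tcp_pos'])
for uv,z in(((284,260.7),.085),((284,150+316/3),.08),((285,150+361/3),.0945)):
    P=ray(c,uv,z);print(P.round(4),totool(P,o).round(4))
for k in((284,150+43/3),(284,150+549/3)): print(ray(c,k,.08))
```

```text
[ 0.57843955 -0.12957897  0.08034951]
[ 0.5777 -0.1276  0.085 ] [ 0.0021 -0.0001 -0.0047]
[ 0.5775 -0.127   0.08  ] [ 0.0027 -0.0001  0.0003]
[ 0.5783 -0.1279  0.0945] [ 0.0016  0.0004 -0.0142]
[ 0.56329703 -0.08298859  0.08      ]
[ 0.59165864 -0.17092259  0.08      ]
```

The disc is within 1 mm of the mouth axis, so I release it.

servo_tool([
  [[0, 0, 0], [0, 0, 0], 0.06],
  [[0, 0, 0], [0, 0, 0], 0.06],
  [[0, 0, 0], [0, 0, 0], 0.06],
  [[0, 0, -0.02], [0, 0, 0], 0.07],
  [[0, 0, -0.06], [0, 0, 0], 0.08],
])

```text
time: 12.25
tcp_pos: [0.5768, -0.1293, 0.1397]
tcp_rot: [0.588, 0.809, -0.0, -0.001]
force: [1.2, -0.2, 0.7]
opening: 0.0798
```

servo_tool([
  [[0, 0, -0.05], [0, 0, 0], 0.0854],
  [[0, 0, -0.09], [0, 0, 0], 0.0854],
  [[0, 0, -0.09], [0, 0, 0], 0.0854],
])

```text
time: 12.62
tcp_pos: [0.5803, -0.1293, 0.2349]
tcp_rot: [0.588, 0.809, 0.001, 0.004]
force: [-0.3, -0.4, -1.1]
opening: 0.0852
```

Run:
```python
from h import *
im,c,o=shot('wrist','w10.png'); plan([.60,.16,.26],160)
x=np.clip(im[130:330,180:400,::-1]*1.6,0,255).astype('uint8')
cv2.imwrite('pics/w10z.png',cv2.resize(x,None,fx=3,fy=3,interpolation=cv2.INTER_CUBIC))
im=im[:,:,::-1].astype(int)
m=(im[:,:,0]>im[:,:,2]+15)&(im[:,:,0]>im[:,:,1]+15)
for k in blobs(m,300): print(cen(k),cv2.contourArea(k),cv2.minEnclosingCircle(k),ray(c,cen(k),.078))
```

```text
t 12.68 at [ 0.579  -0.1294  0.2323] yawx 107.92 tilt [ 0.0044 -0.0017] F [-0.3  0.6 -0.4] open 0.0856 j7 0.35
shift mm [268.8 109.1 -28.1] |d| 291.4 wz -52.08
[311.90613333 329.55781333] 3125.0 ((311.5943298339844, 322.5), 46.87166213989258) [ 0.6588135  -0.26967004  0.078     ]
[281.59301521 189.81846473] 964.0 ((281.668212890625, 189.8738250732422), 18.14374542236328) [ 0.57823984 -0.12866741  0.078     ]
[533.62479668  39.17157249] 3176.5 ((537.5828857421875, 38.22834777832031), 43.81903839111328) [0.74427703 0.06430235 0.078     ]
```

View pics/w10z.png

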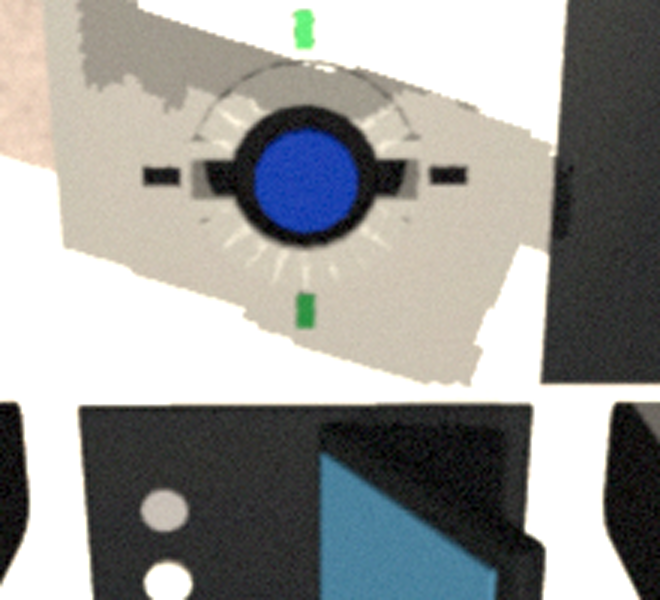

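The disc lies flat and centred in the well: blob at (281.6,189.8), about 1 mm off the axis. Next, the cap.

servo_tool([
  [[0.055, 0.022, -0.01], [0, 0, -10.5], 0.0854],
  [[0.11, 0.045, -0.01], [0, 0, -21], 0.0854],
  [[0.165, 0.067, -0.01], [0, 0, -31.5], 0.0854],
  [[0.22, 0.089, -0.01], [0, 0, -42], 0.0854],
  [[0.269, 0.109, -0.01], [0, 0, -52], 0.0854],
])

```text
time: 13.3
tcp_pos: [0.598, 0.162, 0.2387]
tcp_rot: [0.171, 0.985, -0.0, -0.001]
force: [1.5, 0.5, 0.2]
opening: 0.0855
```

```bash
python3 -c "
from h import *
plan([.637,.185,.22],160)"
```

```text
t 13.3 at [0.598  0.162  0.2387] yawx 160.29 tilt [-0.0013 -0.0004] F [1.5 0.5 0.2] open 0.0855 j7 0.68
shift mm [-29.   34.8  18.6] |d| 49.0 wz 0.29
```

servo_tool([
  [[-0.02, 0.024, 0.012], [0, 0, 0], 0.0854],
  [[-0.029, 0.035, 0.019], [0, 0, 0], 0.0854],
  [[-0.029, 0.035, 0.019], [0, 0, 0], 0.0854],
  [[-0.029, 0.035, 0.019], [0, 0, 0], 0.0854],
])

```text
time: 13.8
tcp_pos: [0.6378, 0.1817, 0.2204]
tcp_rot: [0.175, 0.985, -0.0, -0.0]
force: [-0.6, -0.2, 1.7]
opening: 0.0852
```

Run:
```python
from h import *
im,c,o=shot('wrist','w11.png'); plan([.637,.185,.2],160)
x=np.clip(im[110:310,180:400,::-1]*1.4,0,255).astype('uint8')
cv2.imwrite('pics/w11z.png',cv2.resize(x,None,fx=3,fy=3,interpolation=cv2.INTER_CUBIC))
```

```text
t 13.85 at [0.6379 0.1818 0.2208] yawx 159.83 tilt [ 0.0001 -0.0008] F [-0.4 -0.3  0.1] open 0.0855 j7 0.63
shift mm [ 1.9  2.8 20.8] |d| 21.1 wz -0.17
```

View pics/w11z.png

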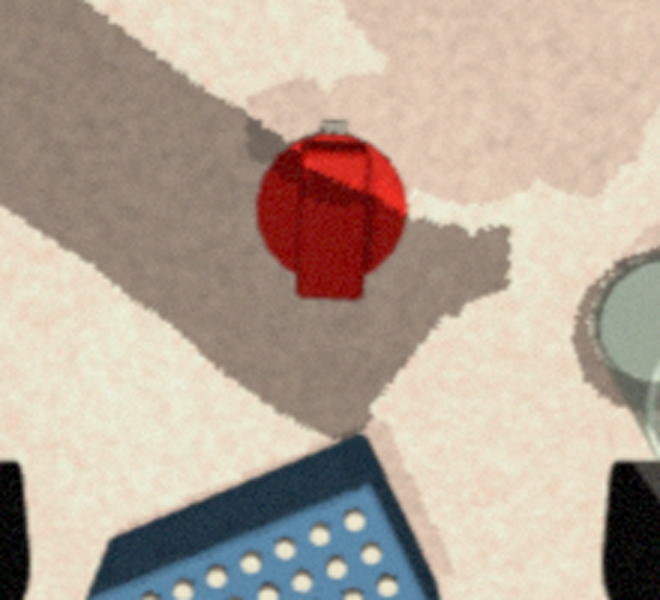

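View pics/w11.png

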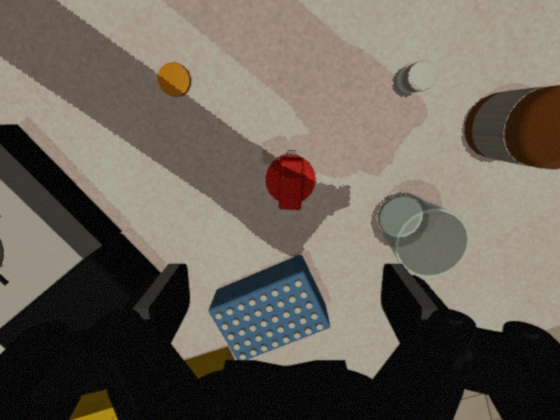

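Run:
```python
from h import *
c=cam('wrist');o=robot.get_obs()
z=lambda a:(a[0]/3+180-.33,a[1]/3+110-.33)
pts=dict(FL=(302,151),FR=(370,151),BL=(296,299),BR=(363,299))
Q={k:ray(c,z(v),.05) for k,v in pts.items()}
for k,P in Q.items(): print(k,totool(P,o).round(4))
C=sum(Q.values())/4; print('centre',C.round(4),totool(C,o).round(4))
F=(Q['FL']+Q['FR'])/2;B=(Q['BL']+Q['BR'])/2;d=F-B;print('len',np.linalg.norm(d),'width',np.linalg.norm(Q['BL']-Q['BR']),'yaw',np.degrees(np.arctan2(d[1],d[0])))
# flange circle: cols 257..406 rows 132?; lug tip
print('flange mid via cols',totool(ray(c,z((331.5,208)),.02),o).round(4))
L=ray(c,z((334,121)),.006);print('lug tip',totool(L,o).round(4))
im=cv2.imread('pics/w11.png').astype(int)
m=(im[:,:,2]>im[:,:,1]+50)&(im[:,:,2]>im[:,:,0]+50)&(im[:,:,1]<60)
```

```text
FL [ 0.0288 -0.0043  0.1708]
FR [0.0288 0.0181 0.1708]
BL [-0.022  -0.0066  0.1708]
BR [-0.022   0.0165  0.1708]
centre [0.6367 0.1884 0.05  ] [0.0034 0.0059 0.1708]
len 0.050839447747376316 width 0.023081061524071057 yaw 157.64714945430774
flange mid via cols [0.0042 0.006  0.2008]
lug tip [0.0343 0.007  0.2148]
```

The cap's bar measures 51 × 23 mm (true 52 × 24), centred 3.4 and 5.9 mm off in tool x and y, with a 2.2° yaw correction. I align and go part-way down.

servo_tool([
  [[0.0035, 0.006, 0.03], [0, 0, 2.2], 0.07],
  [[0.0035, 0.006, 0.07], [0, 0, 2.2], 0.06],
  [[0.0035, 0.006, 0.11], [0, 0, 2.2], 0.06],
  [[0.0035, 0.006, 0.13], [0, 0, 2.2], 0.06],
  [[0.0035, 0.006, 0.13], [0, 0, 2.2], 0.06],
])

```text
time: 14.48
tcp_pos: [0.6362, 0.1888, 0.0897]
tcp_rot: [0.194, 0.981, -0.001, -0.001]
force: [0.7, 0.6, -0.4]
opening: 0.0602
```

servo_tool([
  [[0, 0, 0], [0, 0, 0], 0.06],
  [[0, 0, 0], [0, 0, 0], 0.06],
])

```text
time: 14.72
tcp_pos: [0.6378, 0.1903, 0.0923]
tcp_rot: [0.193, 0.981, 0.001, 0.001]
force: [1.3, 0.1, 0.5]
opening: 0.0598
```

Run:
```python
from h import *
im,c,o=shot('wrist','w12.png'); plan([.6367,.1884,.017],157.65)
x=np.clip(im[150:350,180:400,::-1]*1.8,0,255).astype('uint8')
cv2.imwrite('pics/w12z.png',cv2.resize(x,None,fx=3,fy=3,interpolation=cv2.INTER_CUBIC))
```

```text
t 14.78 at [0.6377 0.1902 0.092 ] yawx 157.7 tilt [0.0023 0.0005] F [1.2 0.4 0.6] open 0.06 j7 0.53
shift mm [ 0.4 -2.1 75. ] |d| 75.0 wz 0.05
```

View pics/w12z.png

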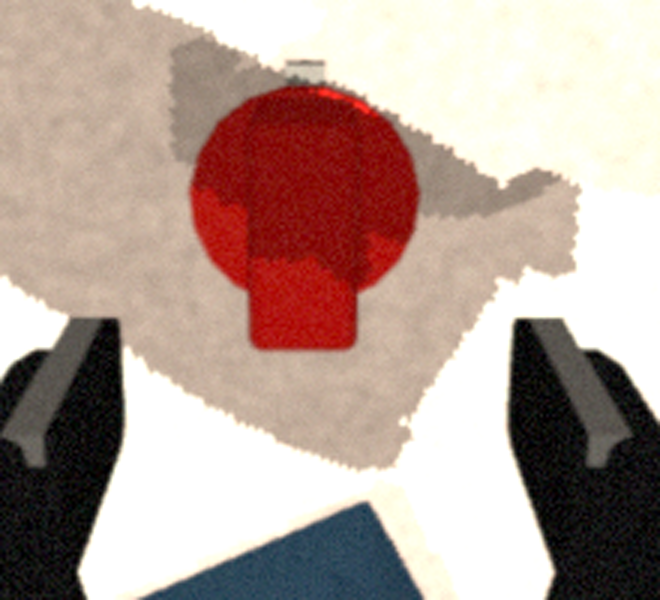

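Run:
```python
from h import *
c=cam('wrist');o=robot.get_obs();print(o['tcp_pos'])
z=lambda a:(a[0]/3+180-.33,a[1]/3+150-.33)
for v in((248,125),(362,125),(249,351),(358,351)): print(totool(ray(c,z(v),.05),o).round(4))
print('lugtip',totool(ray(c,z((305,61)),.006),o).round(4),'flangeC',totool(ray(c,z((305,199)),.02),o).round(4))
```

```text
[0.6376624  0.19019492 0.09196077]
[ 0.0263 -0.0135  0.0419]
[0.0263 0.0097 0.0419]
[-0.0241 -0.0143  0.042 ]
[-0.0241  0.0095  0.042 ]
lugtip [ 0.0324 -0.0024  0.0859] flangeC [ 0.0013 -0.0023  0.072 ]
```

servo_tool([
  [[0.001, -0.002, 0.02], [0, 0, 0], 0.055],
  [[0.001, -0.002, 0.05], [0, 0, 0], 0.05],
  [[0.001, -0.002, 0.068], [0, 0, 0], 0.045],
  [[0.001, -0.002, 0.073], [0, 0, 0], 0.04],
  [[0.001, -0.002, 0.073], [0, 0, 0], 0.034],
])

```text
time: 15.4
tcp_pos: [0.6352, 0.1886, 0.0173]
tcp_rot: [0.193, 0.981, 0.0, -0.0]
force: [1.3, 0.4, -0.1]
opening: 0.0339
```

servo_tool([
  [[0, 0, 0], [0, 0, 0], 0.034],
  [[0, 0, 0], [0, 0, 0], 0.034],
])

```text
time: 15.65
tcp_pos: [0.6358, 0.1885, 0.0183]
tcp_rot: [0.193, 0.981, 0.0, 0.001]
force: [0.6, 0.3, 0.5]
opening: 0.0342
```

Run:
```python
from h import *
im,c,o=shot('wrist','w13.png'); plan([.6367,.1884,.017],157.65)
x=np.clip(im[180:380,180:400,::-1]*2.,0,255).astype('uint8')
cv2.imwrite('pics/w13z.png',cv2.resize(x,None,fx=3,fy=3,interpolation=cv2.INTER_CUBIC))
```

```text
t 15.7 at [0.6357 0.1884 0.0182] yawx 157.71 tilt [0.0013 0.0001] F [-0.2  0.   0.9] open 0.0344 j7 0.5
shift mm [-1.   0.3  1.2] |d| 1.6 wz 0.06
```

View pics/w13z.png

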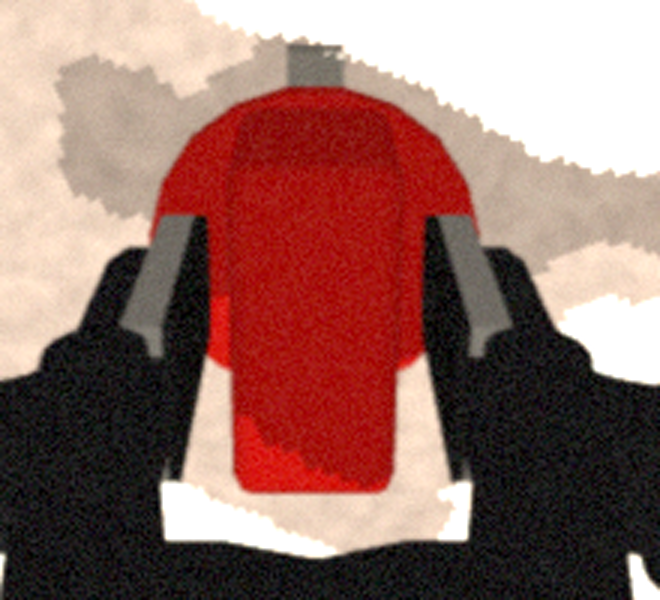

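The bar sits between the pads, nearly centred and aligned. I lower 2 mm more and grip firmly.

servo_tool([
  [[0, 0, 0.002], [0, 0, 0], 0.03],
  [[0, 0, 0.002], [0, 0, 0], 0.015],
  [[0, 0, 0.002], [0, 0, 0], 0.01],
  [[0, 0, 0.002], [0, 0, 0], 0.01],
  [[0, 0, 0.002], [0, 0, 0], 0.01],
], squeeze=70)

```text
time: 16.32
tcp_pos: [0.6353, 0.1884, 0.0155]
tcp_rot: [0.193, 0.981, 0.0, 0.0]
force: [0.5, 0.4, 2.3]
opening: 0.0227
```

servo_tool([
  [[0, 0, -0.005], [0, 0, 0], 0.01],
  [[0, 0, -0.03], [0, 0, 0], 0.01],
  [[0, 0, -0.08], [0, 0, 0], 0.01],
  [[0, 0, -0.13], [0, 0, 0], 0.01],
  [[0, 0, -0.18], [0, 0, 0], 0.01],
])

```text
time: 16.95
tcp_pos: [0.635, 0.1886, 0.1989]
tcp_rot: [0.193, 0.981, 0.0, 0.001]
force: [1.4, 0.7, -0.6]
opening: 0.0226
```

Run:
```python
from h import *
im,c,o=shot('wrist','w14.png'); plan([.577,-.1277,.20],198)
x=np.clip(im[180:380,180:400,::-1]*2.,0,255).astype('uint8')
cv2.imwrite('pics/w14z.png',cv2.resize(x,None,fx=3,fy=3,interpolation=cv2.INTER_CUBIC))
```

```text
t 17.0 at [0.638  0.1905 0.2068] yawx 157.72 tilt [0.0117 0.0035] F [2.5 1.8 4.7] open 0.023 j7 0.58
shift mm [ -64.1 -317.6    4.9] |d| 324.1 wz -40.28
```

View pics/w14z.png

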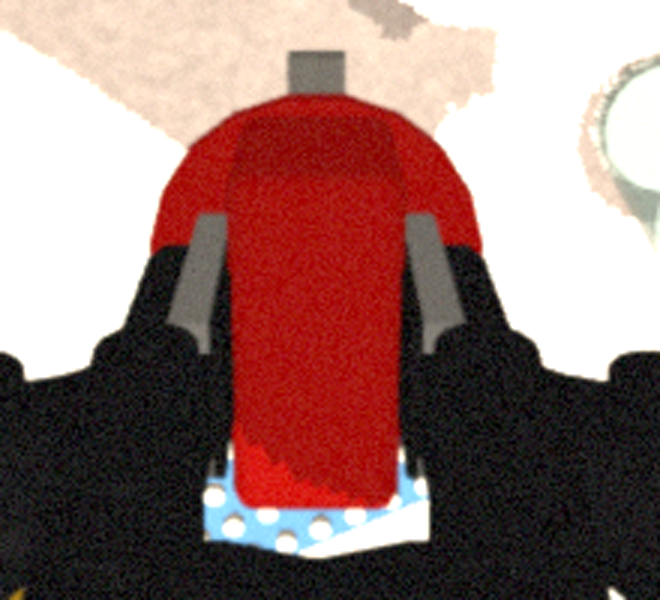

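Run:
```python
from h import *
p=robot.camera_params('wrist');c=(p,np.array(p['T_tool_cam']))
z=lambda a:(a[0]/3+180-.33,a[1]/3+180-.33)
for n,v,h in(('FL',(230,175),-.0345),('FR',(404,175),-.0345),('BL',(235,508),-.0345),('BR',(398,508),-.0345),('lugL',(288,51),.0095),('lugR',(345,51),.0095),('flTop',(316,95),-.0045)): print(n,ray(c,z(v),h).round(4))
```

```text
FL [ 0.0252 -0.0107 -0.0345]
FR [ 0.0252  0.0116 -0.0345]
BL [-0.0256 -0.0112 -0.0345]
BR [-0.0255  0.0121 -0.0345]
lugL [ 0.0309 -0.0044  0.0095]
lugR [0.0309 0.0053 0.0095]
flTop [ 0.0272  0.0003 -0.0045]
```

The cap is held square and centred in tool x and y to within 0.5 mm. I move beside the well, 60 mm short in tool x, to measure it again at the insertion yaw.

```bash
python3 -c "
from h import *
plan([.634,-.109,.205],198)"
```

```text
t 17.0 at [0.638  0.1905 0.2068] yawx 157.72 tilt [0.0117 0.0035] F [2.5 1.8 4.7] open 0.023 j7 0.58
shift mm [-109.8 -278.7    0.7] |d| 299.5 wz -40.28
```

servo_tool([
  [[-0.02, -0.05, 0], [0, 0, -8], 0.01],
  [[-0.042, -0.106, 0], [0, 0, -16], 0.01],
  [[-0.065, -0.164, 0], [0, 0, -24], 0.01],
  [[-0.087, -0.222, 0], [0, 0, -32], 0.01],
  [[-0.11, -0.279, 0], [0, 0, -40.3], 0.01],
])

```text
time: 17.62
tcp_pos: [0.6309, -0.1135, 0.1971]
tcp_rot: [-0.159, 0.987, -0.001, 0.001]
force: [1.3, -0.6, -1.2]
opening: 0.0227
```

servo_tool([
  [[0, 0, 0], [0, 0, 0], 0.01],
  [[0, 0, 0], [0, 0, 0], 0.01],
  [[0, 0, 0], [0, 0, 0], 0.01],
  [[0, 0, 0], [0, 0, 0], 0.01],
])

```text
time: 18.12
tcp_pos: [0.6313, -0.1096, 0.1959]
tcp_rot: [-0.158, 0.987, -0.0, 0.0]
force: [-0.3, 0.4, -1.1]
opening: 0.0229
```

Run:
```python
from h import *
plan([.634,-.109,.205],198)
im,c,o=shot('wrist','w15.png'); plan([.577,-.1277,.20],198)
x=np.clip(im[80:280,180:400,::-1]*1.4,0,255).astype('uint8')
cv2.imwrite('pics/w15z.png',cv2.resize(x,None,fx=3,fy=3,interpolation=cv2.INTER_CUBIC))
```

```text
t 18.12 at [ 0.6313 -0.1096  0.1959] yawx -161.83 tilt [ 0.0005 -0.0002] F [-0.3  0.4 -1.1] open 0.0229 j7 1.72
shift mm [-2.8 -0.3 -9.1] |d| 9.5 wz 0.17
t 18.18 at [ 0.6312 -0.11    0.1957] yawx -161.86 tilt [ 0.0003 -0.0003] F [ 0.3 -0.3 -1.3] open 0.0228 j7 1.72
shift mm [57.   0.1 -4.3] |d| 57.2 wz 0.14
```

View pics/w15z.png

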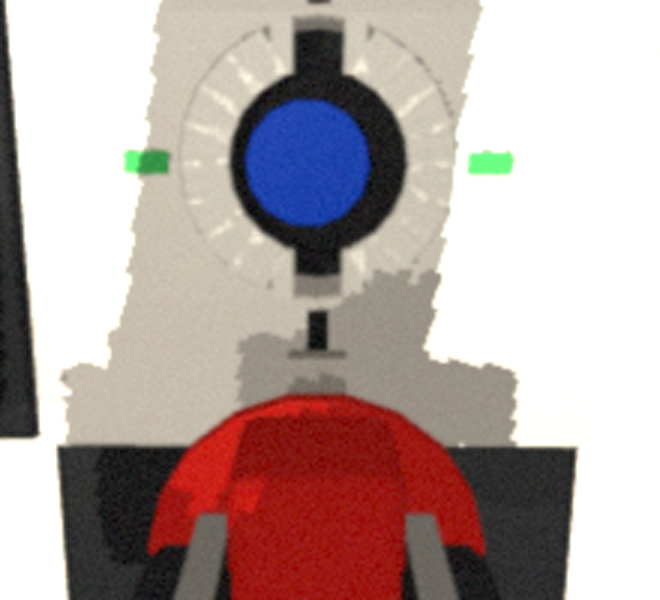

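Run:
```python
from h import *
c=cam('wrist');o=robot.get_obs();print(o['tcp_pos'])
z=lambda a:(a[0]/3+180-.33,a[1]/3+80-.33)
for n,v,h in(('holeC',(318.5,160.5),.085),('gL',(146.5,162),.08),('gR',(491,162),.08),('holeT',(318.5,70),.085),('holeB',(318.5,251),.085),('nT',(319,18),.085),('bm',(318,330),.08),('nB',(318,285),.085),('disc',(308,162),.078)):
    P=ray(c,z(v),h); print(n,P.round(4),totool(P,o).round(4))
```

```text
[ 0.63121467 -0.11000817  0.19573688]
holeC [ 0.5764 -0.1272  0.085 ] [0.0575 0.0008 0.1107]
gL [ 0.5913 -0.1708  0.08  ] [ 0.0569 -0.0453  0.1157]
gR [ 0.5626 -0.0831  0.08  ] [0.0569 0.0469 0.1157]
holeT [ 0.5549 -0.1343  0.085 ] [0.0801 0.0007 0.1107]
holeB [ 0.5989 -0.1198  0.085 ] [0.0338 0.0008 0.1107]
nT [ 0.543 -0.138  0.085] [0.0926 0.0009 0.1107]
bm [ 0.6207 -0.1128  0.08  ] [0.0109 0.0007 0.1157]
nB [ 0.6077 -0.117   0.085 ] [0.0245 0.0007 0.1107]
disc [ 0.5779 -0.1297  0.078 ] [ 0.0568 -0.002   0.1177]
```

The hole and all marks agree: mouth at about (0.577,−0.127), yaw error about 0.1°. I move over it, stop with the cap just above the collar and check.

servo_tool([
  [[0.03, 0.0003, 0], [0, 0, 0], 0.01],
  [[0.0573, 0.0005, 0], [0, 0, 0], 0.01],
  [[0.0573, 0.0005, 0.04], [0, 0, 0], 0.01],
  [[0.0573, 0.0005, 0.075], [0, 0, 0], 0.01],
  [[0.0573, 0.0005, 0.085], [0, 0, 0], 0.01],
])

```text
time: 18.8
tcp_pos: [0.575, -0.1282, 0.1085]
tcp_rot: [-0.157, 0.988, 0.001, -0.002]
force: [0.6, 0.5, -0.1]
opening: 0.023
```

servo_tool([
  [[0, 0, 0], [0, 0, 0], 0.01],
  [[0, 0, 0], [0, 0, 0], 0.01],
  [[0, 0, 0], [0, 0, 0], 0.01],
  [[0, 0, 0], [0, 0, 0], 0.01],
])

```text
time: 19.3
tcp_pos: [0.5769, -0.1289, 0.1111]
tcp_rot: [-0.156, 0.988, -0.0, 0.0]
force: [-0.1, -0.3, -0.9]
opening: 0.0228
```

Run:
```python
from h import *
plan([.5770,-.1272,.105],198)
im,c,o=shot('wrist','w16.png'); plan([.577,-.1272,.105],198)
x=np.clip(im[150:350,180:400,::-1]*1.5,0,255).astype('uint8')
cv2.imwrite('pics/w16z.png',cv2.resize(x,None,fx=3,fy=3,interpolation=cv2.INTER_CUBIC))
```

```text
t 19.3 at [ 0.5769 -0.1289  0.1111] yawx -162.0 tilt [ 0.001  -0.0005] F [-0.1 -0.3 -0.9] open 0.0228 j7 1.74
shift mm [-0.6  1.6  6.1] |d| 6.3 wz 0.0
t 19.35 at [ 0.5767 -0.1289  0.1109] yawx -162.0 tilt [ 0.0007 -0.0004] F [ 0.8 -0.6 -1. ] open 0.0228 j7 1.74
shift mm [-0.8  1.5  5.9] |d| 6.1 wz 0.0
```

View pics/w16z.png

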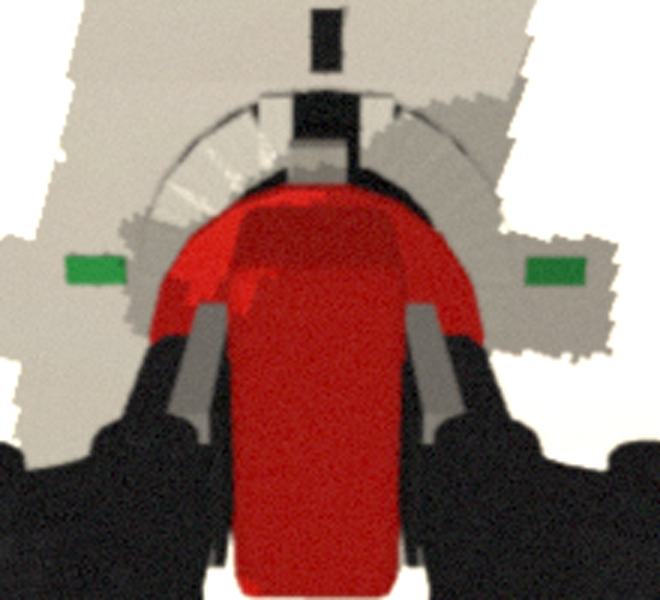

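Run:
```python
from h import *
c=cam('wrist');o=robot.get_obs();print(o['tcp_pos'])
z=lambda a:(a[0]/3+180-.33,a[1]/3+150-.33)
for n,v,h in(('gL',(96,270),.08),('gR',(556,271),.08),('nT',(327,92),.085),('bm',(327.5,40),.08),('lugL',(288,141),o['tcp_pos'][2]-.0095),('lugR',(347,141),o['tcp_pos'][2]-.0095)):
    P=ray(c,z(v),h); print(n,P.round(4),totool(P,o).round(4))
```

```text
[ 0.57674665 -0.1288706   0.11089624]
gL [ 0.5914 -0.1704  0.08  ] [-0.0011 -0.044   0.0309]
gR [ 0.563  -0.0826  0.08  ] [-0.0012  0.0482  0.0309]
nT [ 0.5418 -0.138   0.085 ] [0.0361 0.0022 0.0259]
bm [ 0.5333 -0.1406  0.08  ] [0.045  0.0023 0.0309]
lugL [ 0.5489 -0.1428  0.1014] [ 0.0308 -0.0046  0.0095]
lugR [ 0.5458 -0.1332  0.1014] [0.0308 0.0054 0.0095]
```

servo_tool([
  [[-0.0006, 0.0017, 0.002], [0, 0, 0], 0.01],
  [[-0.0006, 0.0017, 0.006], [0, 0, 0], 0.01],
  [[-0.0006, 0.0017, 0.006], [0, 0, 0], 0.01],
  [[-0.0006, 0.0017, 0.006], [0, 0, 0], 0.01],
])

```text
time: 19.85
tcp_pos: [0.5764, -0.127, 0.1043]
tcp_rot: [-0.156, 0.988, 0.0, -0.0]
force: [-1.0, -0.8, -1.1]
opening: 0.0228
```

Run:
```python
from h import *
im,c,o=shot('wrist','w17.png'); plan([.577,-.1272,.105],198)
x=np.clip(im[150:350,180:400,::-1]*1.5,0,255).astype('uint8')
cv2.imwrite('pics/w17z.png',cv2.resize(x,None,fx=3,fy=3,interpolation=cv2.INTER_CUBIC))
```

```text
t 19.9 at [ 0.5765 -0.127   0.1044] yawx -161.99 tilt [-0. -0.] F [ 0.1 -0.1 -0.9] open 0.0229 j7 1.73
shift mm [-0.4 -0.3 -0.6] |d| 0.8 wz 0.01
```

View pics/w17z.png

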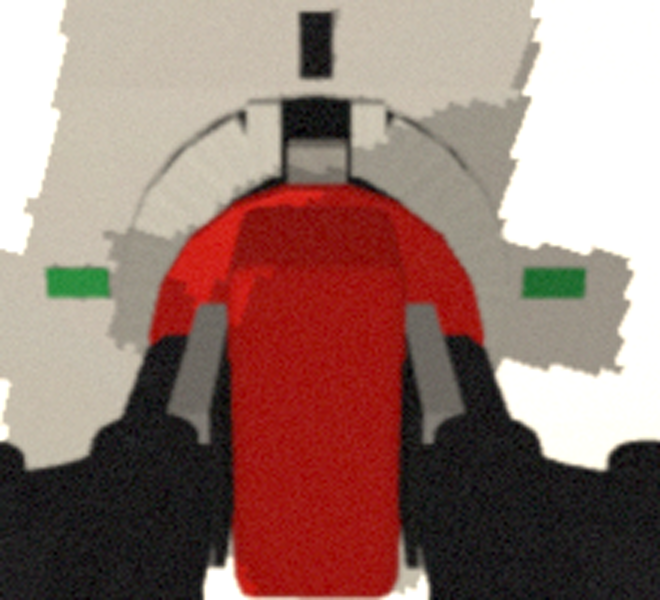

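The lug is now centred in the notch. I descend slowly.

servo_tool([
  [[0, 0, 0.002], [0, 0, 0], 0.01],
  [[0, 0, 0.004], [0, 0, 0], 0.01],
  [[0, 0, 0.006], [0, 0, 0], 0.01],
  [[0, 0, 0.006], [0, 0, 0], 0.01],
])

```text
time: 20.4
tcp_pos: [0.5763, -0.127, 0.0981]
tcp_rot: [-0.156, 0.988, 0.0, -0.0]
force: [-0.2, -0.3, -1.2]
opening: 0.0229
```

servo_tool([
  [[0, 0, 0.0015], [0, 0, 0], 0.01],
  [[0, 0, 0.003], [0, 0, 0], 0.01],
  [[0, 0, 0.004], [0, 0, 0], 0.01],
  [[0, 0, 0.004], [0, 0, 0], 0.01],
])

```text
time: 20.9
tcp_pos: [0.5765, -0.127, 0.0943]
tcp_rot: [-0.156, 0.988, -0.0, -0.0]
force: [-0.4, -0.3, -1.3]
opening: 0.0232
```

servo_tool([
  [[0, 0, 0.002], [0, 0, 0], 0.01],
  [[0, 0, 0.004], [0, 0, 0], 0.01],
  [[0, 0, 0.006], [0, 0, 0], 0.01],
  [[0, 0, 0.006], [0, 0, 0], 0.01],
])

```text
time: 21.4
tcp_pos: [0.5767, -0.127, 0.0887]
tcp_rot: [-0.157, 0.988, -0.0, 0.0]
force: [-2.7, -0.4, 5.2]
opening: 0.0228
```

servo_tool([
  [[0, 0, 0.0015], [0, 0, 0], 0.01],
  [[0, 0, 0.003], [0, 0, 0], 0.01],
  [[0, 0, 0.003], [0, 0, 0], 0.01],
])

```text
time: 21.78
tcp_pos: [0.5767, -0.127, 0.086]
tcp_rot: [-0.157, 0.988, -0.0, 0.0]
force: [-2.1, 0.6, 7.0]
opening: 0.023
```

Run:
```python
from h import *
im,c,o=shot('wrist','w18.png'); plan([.577,-.1272,.0855],198); print(o['ft_torque'])
x=np.clip(im[150:350,180:400,::-1]*1.5,0,255).astype('uint8')
cv2.imwrite('pics/w18z.png',cv2.resize(x,None,fx=3,fy=3,interpolation=cv2.INTER_CUBIC))
```

```text
t 21.82 at [ 0.5768 -0.127   0.0861] yawx -161.99 tilt [ 0.0005 -0.0005] F [-1.6  0.3  7.6] open 0.0223 j7 1.72
shift mm [-0.1 -0.2  0.6] |d| 0.7 wz 0.01
[-0.01707313  0.50854081 -0.07323482]
```

View pics/w18z.png

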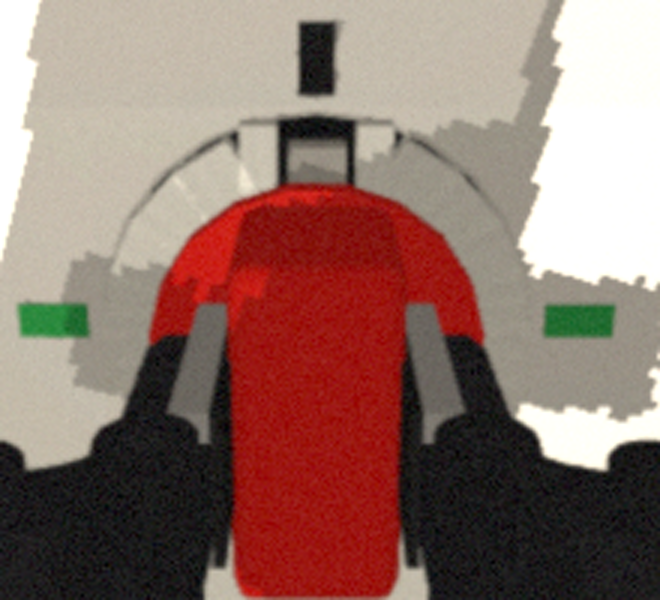

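The lug is in the notch and the spring force is about 7.5 N. Now I turn clockwise.

servo_tool([
  [[0, 0, 0], [0, 0, 5], 0.01],
  [[0, 0, 0], [0, 0, 11], 0.01],
  [[0, 0, 0], [0, 0, 18], 0.01],
  [[0, 0, 0], [0, 0, 25], 0.01],
  [[0, 0, 0], [0, 0, 30], 0.01],
])

```text
time: 22.45
tcp_pos: [0.5776, -0.1265, 0.0865]
tcp_rot: [0.106, 0.994, 0.0, 0.001]
force: [0.7, 0.7, 6.6]
opening: 0.0231
```

Run:
```python
from h import *
plan([.577,-.1272,.0855],108); print(robot.get_obs()['ft_torque'])
```

```text
t 22.45 at [ 0.5776 -0.1265  0.0865] yawx 167.87 tilt [ 0.0024 -0.0001] F [0.7 0.7 6.6] open 0.0231 j7 1.24
shift mm [ 0.5 -0.8  1. ] |d| 1.4 wz 59.87
[0.16847444 0.09610963 0.10824488]
```

servo_tool([
  [[0, 0, 0], [0, 0, 8], 0.01],
  [[0, 0, 0.0005], [0, 0, 16], 0.01],
  [[0, 0, 0.0005], [0, 0, 24], 0.01],
  [[0, 0, 0.0005], [0, 0, 32], 0.01],
  [[0, 0, 0.0005], [0, 0, 40], 0.01],
])

```text
time: 23.08
tcp_pos: [0.5778, -0.1265, 0.0861]
tcp_rot: [0.44, 0.898, 0.001, 0.001]
force: [-0.5, 0.4, 7.5]
opening: 0.0231
```

Run:
```python
from h import *
plan([.577,-.1272,.0855],108); print(robot.get_obs()['ft_torque'])
```

```text
t 23.07 at [ 0.5778 -0.1265  0.0861] yawx 127.79 tilt [ 0.0028 -0.0001] F [-0.5  0.4  7.5] open 0.0231 j7 0.6
shift mm [-0.1 -1.1  0.6] |d| 1.2 wz 19.79
[0.161201   0.0293544  0.02895686]
```

Next the last 20° to the stop, with the torque watched.

servo_tool([
  [[0, 0, 0], [0, 0, 6], 0.01],
  [[0, 0, 0], [0, 0, 12], 0.01],
  [[0, 0, 0], [0, 0, 17], 0.01],
  [[0, 0, 0], [0, 0, 20], 0.01],
  [[0, 0, 0], [0, 0, 21], 0.01],
])

```text
time: 23.7
tcp_pos: [0.5774, -0.1268, 0.0861]
tcp_rot: [0.595, 0.804, 0.0, 0.001]
force: [-1.9, 0.6, 8.5]
opening: 0.0228
```

servo_tool([
  [[0, 0, 0.001], [0, 0, 0], 0.01],
  [[0, 0, 0.002], [0, 0, 0], 0.01],
  [[0, 0, 0.002], [0, 0, 0], 0.01],
])

```text
time: 24.08
tcp_pos: [0.5774, -0.1268, 0.0854]
tcp_rot: [0.594, 0.804, -0.0, 0.001]
force: [-4.6, 0.7, 15.8]
opening: 0.0233
```

Run:
```python
from h import *
im,c,o=shot('wrist','w19.png'); plan([.577,-.1272,.0855],108); print(o['ft_torque'])
x=np.clip(im[150:350,180:400,::-1]*1.5,0,255).astype('uint8')
cv2.imwrite('pics/w19z.png',cv2.resize(x,None,fx=3,fy=3,interpolation=cv2.INTER_CUBIC))
```

```text
t 24.12 at [ 0.5774 -0.1269  0.0854] yawx 107.05 tilt [ 0.0016 -0.0013] F [-5.1  0.4 15.6] open 0.0229 j7 0.26
shift mm [-0.2 -0.5 -0.1] |d| 0.6 wz -0.95
[0.18074589 1.16678089 0.20479702]
```

View pics/w19z.png

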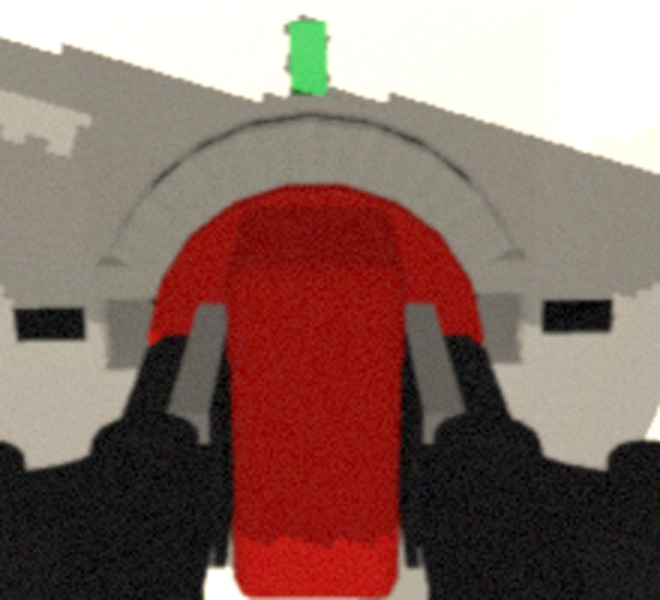

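The bar has turned about 91° onto the green mark at (284,169). The force has risen from 8.5 to 15.8 N at TCP z = 0.0854, so the flange is on the collar. I hold briefly to check it is steady and look at the bench.

servo_tool([
  [[0, 0, 0.0005], [0, 0, 0], 0.01],
  [[0, 0, 0.0005], [0, 0, 0], 0.01],
  [[0, 0, 0.0005], [0, 0, 0], 0.01],
  [[0, 0, 0.0005], [0, 0, 0], 0.01],
  [[0, 0, 0.0005], [0, 0, 0], 0.01],
])

```text
time: 24.75
tcp_pos: [0.5775, -0.1269, 0.0854]
tcp_rot: [0.595, 0.804, -0.0, 0.001]
force: [-6.6, 0.5, 18.2]
opening: 0.0226
```

Run:
```python
from h import *
im,c,o=shot('scene','s20.png'); plan([.577,-.1272,.0855],108)
im,c,o=shot('top','t20.png'); plan([.577,-.1272,.0855],108)
```

```text
t 24.8 at [ 0.5775 -0.1269  0.0854] yawx 107.05 tilt [ 0.0016 -0.0016] F [-5.6  1.3 19.3] open 0.0228 j7 0.26
shift mm [-0.2 -0.5 -0.1] |d| 0.6 wz -0.95
t 24.85 at [ 0.5774 -0.1269  0.0854] yawx 107.04 tilt [ 0.0016 -0.0016] F [-5.9  1.3 18.5] open 0.0231 j7 0.26
shift mm [-0.2 -0.5 -0.1] |d| 0.6 wz -0.96
```

View pics/s20.png

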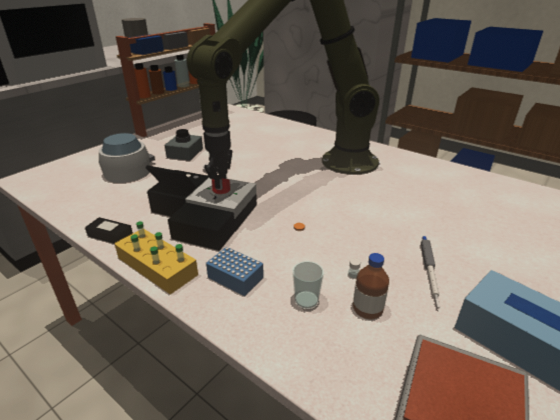

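The cap is in the well and held at (221,186). The amber disc (299,227), vial, beaker, bottle, tip box and pipette are where they started. I hand in.

```bash
python3 -c "
from station import robot
print(robot.hand_in()); o=robot.get_obs(); print(o['time'],o['tcp_pos'],o['force'],o['opening'])"
```

```text
the job is handed in; nothing more can be done
None
the job is handed in; nothing more can be done
```

The blue disc is in the well, and the red cap is fitted over it, turned clockwise to its locked place. I handed in with the cap still gripped and pressed down, at about 25 s of the 64 s allowed. The station gave no verdict, and I could not read the state after handing in.

- **Blue disc:** it was dropped flat into the well. Pictures put it 1–3 mm from the well axis, against the 9 mm limit.
- **Cap going in:** the lugs passed the notches with no contact force. The spring then pushed back with about 5–8 N while the cap was still unturned.
- **Cap turned and home:** it turned about 91° and stayed square in the grip. Pushing further raised the force from 8.5 N to about 18–19 N, with the height steady at its home value. That means the flange is on the collar. The tool stayed within 1 mm of the well axis with almost no tilt.
- **Bench:** the last scene picture shows the amber disc, vial, beaker, bottle, tip box and pipette where they were. I judged this by eye, and did not check the dish separately.

Three readings disagreed:

- **Fingertips:** they turned out to be about 8–10 mm behind the reported tool point, not 25 mm ahead as stated. I found this by touching the bench and used the measured value from then on.
- **Camera estimates:** the top and wrist cameras differed by up to 4 mm on the blue disc.
- **Side force:** about 6 N sideways remained on the tool while the cap was pressed home.

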